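# Clear the tub pile and free the guide bar

## Task

Set up the prep bench: take the pile of three lidded tubs apart and stand each one centred and lengthwise on the chopping board of its lid's colour, keeping every tub upright. Only when all three are on their boards, raise the open end of the flat aluminium bar over the lip of its black holder, draw it out endwise from under the strap, and lay it centred along the blue rest. Leave the chilli jar where it stands.

Things in the scene. Friction and masses are not known exactly. Their poses are not given: they have to be found in the camera images.
- green_tub_mid (a point): Rigid closed food tub, white with a flat green lid, 140 x 56 x 40 mm (x, y, z), about 300 g. The point is its centre, 20 mm above its underside; x along its 140 mm length, z up. It starts at the bottom of the pile, on the rails of the black holder, underside 38 mm above the table. Grip it across the 56 mm width.
- yellow_tub_mid (a point): Rigid closed food tub, white with a flat yellow lid, 100 x 56 x 40 mm (x, y, z), about 220 g. The point is its centre, 20 mm above its underside; x along its 100 mm length, z up. It starts at the middle of the pile, on the green tub. Grip it across the 56 mm width.
- red_tub_mid (a point): Rigid closed food tub, white with a flat red lid, 60 x 56 x 40 mm (x, y, z), about 150 g. The point is its centre, 20 mm above its underside; x along its 60 mm length, z up. It starts at the top of the pile, on the yellow tub. Grip it across the 56 mm width.
- bar_mid (a point): Flat aluminium guide bar, 300 x 30 x 8 mm, about 190 g. The point is its centre; x along its length, z up. It starts in the black holder under the pile, parallel to the holder's axes and at its middle, underside 26 mm above the table. Beside it the fingers have free room, down to the table, from 25 to 120 mm on the -x side of its centre.
- holder: Black holder, fixed; origin under its middle, x along it. The bar lies on an 18 mm wide spine 26 mm high. -x end (open, nearer the robot): lip up to z 36, 3 mm past the bar. +x end: steel strap over the bar's last 38 mm, 7 mm above the bar, top z 45, stop behind. Rails from x -20 to 85 mm, up to z 38, carry the pile. With the -x end raised, the bar is free once drawn 45 mm to -x.
- green_board: Green chopping board, fixed, flat, 180 x 76 x 10 mm (x, y, z): the place of the tub with the green lid. Origin at the centre of its underside, on the table; x along its length. A tub standing on it has its centre 30 mm above the table.
- yellow_board: Yellow chopping board, fixed, flat, 180 x 76 x 10 mm (x, y, z): the place of the tub with the yellow lid. Origin at the centre of its underside, on the table; x along its length. A tub standing on it has its centre 30 mm above the table.
- red_board: Red chopping board, fixed, flat, 180 x 76 x 10 mm (x, y, z): the place of the tub with the red lid. Origin at the centre of its underside, on the table; x along its length. A tub standing on it has its centre 30 mm above the table.
- rest: Blue rest for the bar, fixed: plate 300 x 60 x 4 mm with two blocks, each 40 mm along x and 44 mm wide, centred 110 mm either side of the middle, tops 26 mm above the table. Origin at the centre of its underside; x along its length. The bar lying on both blocks has its centre 30 mm above the table; between the blocks is room for fingers.
- chilli_jar: Bystander: amber glass jar with red cap and paper label, 64 mm across, 90 mm high, standing loose on the table. Origin at the centre of its underside.
Things that resemble listed ones, but are neither listed nor needed, are in the scene too. Of the things shaped like the red_board, the red one is meant. Of the things that look like the part that bears green_tub_mid, the smaller one is meant.

How it is judged:
By the outcome, as a careful person would: the job done as asked, in the order asked, and still so for the second after the job is handed in, with the robot touching nothing.
It also fails if it takes over 109 s, if anything falls off the work surface, if the arm or the gripper's body presses on something with over 40 N, if the wrist force passes 120 N, or if a joint passes its speed limit or range.

## Robot

A 7-joint arm with a two-finger parallel gripper is mounted at the origin on the work surface. World frame = base frame: x ahead of the robot, y to its left, z up, the work surface at z = 0. Lengths are in m, angles in rad, forces in N, time in s.
With the tool pointing down it reaches from about 0.425 to 0.825 m from the base axis. Payload 3.6 kg.
Tool frame: the origin (TCP) lies midway between the tips of the shut fingers; the grasp point (between the pads) lies 19 mm behind it (env.hold_point_z is the distance from the TCP to the grasp point, in m); z points along the fingers, y is the line along which they close (so a half turn about z gives the same grasp; the last joint's range is limited). The gripper opens to 85 mm and grips with 20 to 120 N. Pads are 22 mm wide; open, the fingers measure 114 mm over their backs; the gripper's body (76 mm by 85 mm) begins 54 mm behind the grasp point. The pads swing forward as they close: fully open they stand 13 mm farther back than shut.
Start: joints at [1.312, 0.615, -0.013, 1.423, 0.008, 1.103, -0.04], TCP at [0.15, -0.632, 0.2] pointing down, gripper open.
Joint ranges: [-3.12, 3.12], [-0.3, 2.06], [-1.34, 1.32], [0.26, 2.42], [-1.36, 4.5], [0.01, 1.98], [-2.84, 2.84]. Speed limits (rad/s): [2.79, 2.79, 3.14, 3.14, 3.14, 3.14, 3.14].

## Interface

Orientations are given as a rotation vector (axis times angle).
In Python, from station import env, capture, camera_params, regions_of, landmark_of gives the robot as it stands.
- The arm moves only by the tool jog_arm, never from a script. Its argument "increments" is a list of rows, each an object of numbers: "dx", "dy", "dz": the shift along the tool's x, y, z in units of 0.03 m (1.0 is 0.03 m); "wx", "wy", "wz": the turn, a rotation vector about the tool's x, y, z in units of 8 degrees (1.0 is 8 degrees). A call has 1 to 12 rows; each row shifts and turns the commanded pose from where the row before left it, along the tool's axes as they then stand; what a row does not reach is not made up. A row lasts 1/10 s, in which the tool goes at most 50 mm and 8.59 degrees, less where a joint would pass 70% of its speed; a pose out of reach is approached as far as the arm can. A call with a number of a shift or a turn outside -1 to 1 is refused whole. A call with a gripper value outside its range is refused whole. "jaw" is the opening, from -1 (shut) to 1 (fully open), set as the call begins (left out, the last holds). The fingers move at their own pace and stop on an object; the grip force is fixed at half the most. Time passes only in rows, so rows that do not move let the fingers close. It gives the time, the measured TCP pose, the force, the opening and the grip force at its end, in the units of the state.
- env.get_obs(): the state, without advancing time (a new reading comes with each control period).
- capture(name): name is "scene" or "top" or "wrist"; returns (picture, depth): 420x560x3 uint8, red, green, blue; 420x560 float32, m along the optical axis (not along the pixel's ray), 0 where there is no reading.
- camera_params(name): a dict with "fx", "fy", "cx", "cy" (pixels), "k1" (the pictures are not rectified: a ray, as slopes to the right and down, at radius r is drawn at 1 + k1 r^2 times it, then the intrinsics apply), "rvec" (rotation vector, rad) and "tvec" (3), from world to camera coordinates, as OpenCV has them. Camera axes: x right, y down, z forward; pixel columns grow to the right and rows downward; lengths in m; the calibration is good to about 2 mm. A picture is of the moment at which its call begins: read the wrist's pose just before it. camera_params takes no time and is no camera call; for the wrist camera it gives the pose at the moment of the call.
- env.hand_in(): hands the job in; it is judged then, once.
Trained networks look in the newest picture that a camera, given by its name, has taken for a name from the list of things; names that differ only in an ending like _2 or _b are one class to them, and where a whole thing is asked for, a point or a joint stands for the part that bears it (a point fixed in the world has none). Each returns a list of dicts, best first, with "confidence" (0 to 1); they miss things now and then, are a little off and sometimes report something else, mostly with a low value. They report only what shows in the picture. A call takes as long as a camera call. They do not tell look-alikes from the thing itself.
- regions_of(query, camera): "region" (420x560 bool, what is visible of it) and "uv" ([column, row] in pixels, amid what is visible of it).
- landmark_of(query, camera): "uv" ([column, row] in pixels: a listed point, or the origin of a listed thing).
The state is a dict: "t": time; "qpos": joint angles; "joint_velocities": joint speeds; "effort": joint torques, N m; "ee_pos": TCP position; "orientation": TCP orientation; "contact_force": force on the tool from outside, world axes, zero at the start; "moment": the same for the moment, N m; "width": finger opening in m; "finger_force": force on a finger pad.
Only numpy, scipy, OpenCV 4.12 (cv2) and the standard library are available. Lean on these libraries where they do the work, as an engineer would, in place of code of your own. Each camera call takes 0.05 s, during which the arm holds its last target. There are 200 camera calls.

## Working session

There is one attempt and no reset: what is moved stays moved. The work goes in short steps, Python scripts to look and compute and a tool call to move; the robot and the scene stay as the last step left them, time stands still between calls to the robot, and variables do not carry over. Pictures are saved under pics/ and viewed, at most 14 in all, crops included, and the job is handed in when it is done.

Besides the shell and the picture viewer there is one more tool, called after "Emit:" by a JSON object that holds its "method" and its "body". jog_arm: Moves the arm, as the interface text tells. Its arguments: {"type":"object","properties":{"increments":{"type":"array","items":{"type":"object","properties":{"dx":{"type":"number","minimum":-1,"maximum":1},"dy":{"type":"number","minimum":-1,"maximum":1},"dz":{"type":"number","minimum":-1,"maximum":1},"wx":{"type":"number","minimum":-1,"maximum":1},"wy":{"type":"number","minimum":-1,"maximum":1},"wz":{"type":"number","minimum":-1,"maximum":1}}}},"jaw":{"type":"number"}},"required":["increments"]}

```bash
mkdir -p pics; ls
python3 - <<'E'
from station import env,capture,camera_params
import cv2,numpy as np
o=env.get_obs();print({k:np.round(v,3) for k,v in o.items()}, env.hold_point_z)
for n in("scene","top"):
    p,d=capture(n);cv2.imwrite(f"pics/{n}0.png",p[:,:,::-1]);np.save(f"{n}_d.npy",d);np.save(f"{n}_p.npy",p);print(n,camera_params(n))
E
```

```text
pics
{'t': np.float64(0.0), 'qpos': array([ 1.311,  0.616, -0.013,  1.425,  0.008,  1.103, -0.04 ]), 'joint_velocities': array([ 0.001,  0.   , -0.   ,  0.003, -0.001, -0.002,  0.001]), 'effort': array([ 2.0000e-03, -4.6922e+01,  2.5900e-01, -1.7103e+01,  1.0000e-02,
        1.0000e-02,  0.0000e+00]), 'ee_pos': array([ 0.15 , -0.632,  0.199]), 'orientation': array([-3.118e+00, -3.650e-01,  1.000e-03]), 'contact_force': array([-0.295, -0.191,  0.196]), 'moment': array([-0.045, -0.007, -0.007]), 'finger_force': np.float64(0.0), 'width': np.float64(0.086)} 0.0187
scene {'fx': 415.56639536261196, 'fy': 415.56639536261196, 'cx': 279.50891187800994, 'cy': 205.94485068096162, 'k1': -0.10235054553529456, 'rvec': array([ 2.05388657,  1.06741043, -0.5096698 ]), 'tvec': array([-0.2741469 , -0.12417312,  1.58143288])}
top {'fx': 409.04537143388757, 'fy': 409.04537143388757, 'cx': 288.5002890000216, 'cy': 212.17938857222182, 'k1': -0.08579627189679348, 'rvec': array([ 2.185796  , -2.17782158,  0.09723259]), 'tvec': array([0.05073835, 0.4312142 , 1.27054603])}
```

View pics/top0.png

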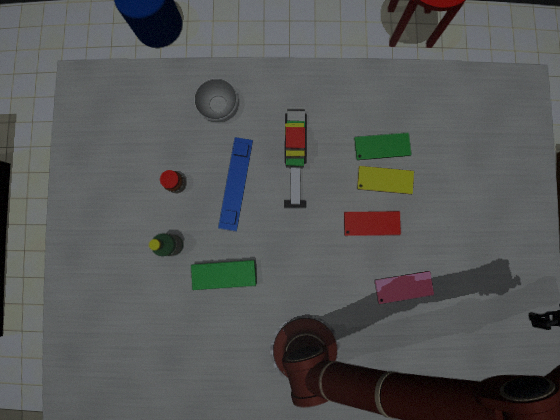

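View pics/scene0.png

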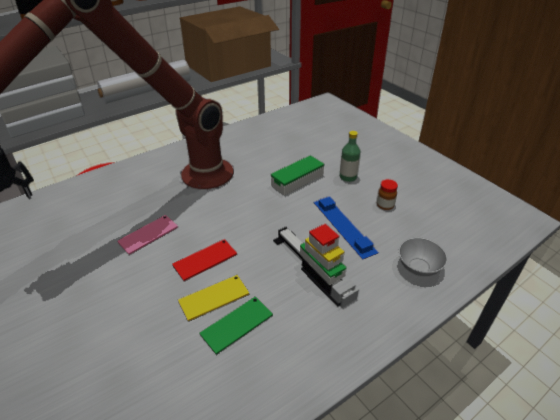

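The top view shows these candidates:
- **Red-board shape:** red at (372,223) and pink at (405,287). The red one is meant.
- **Green tub:** the one in the pile at (295,140) and a larger one at (223,275). The smaller one, in the pile, is meant.
- **Jar:** amber with a red cap at (172,180), and a green bottle at (165,243). The amber one is meant.
- **Rest:** blue at (236,185), with no look-alike.

```bash
cat > h.py <<'E'
import numpy as np,cv2
from scipy.spatial.transform import Rotation as R
from station import env,capture,camera_params,regions_of,landmark_of
def rays(uv,c):
    # undistort: drawn = ray*(1+k1 r^2)
    K=np.array([[c['fx'],0,c['cx']],[0,c['fy'],c['cy']],[0,0,1.]])
    n=cv2.undistortPoints(np.asarray(uv,float).reshape(-1,1,2),K,np.array([c['k1'],0,0,0,0.]))[:,0]
    return np.c_[n,np.ones(len(n))]
def plane(uv,c,z):
    Rm=R.from_rotvec(c['rvec']).as_matrix();o=-Rm.T@c['tvec'];d=rays(uv,c)@Rm
    return (o+d*((z-o[2])/d[:,2])[:,None])
def points(uv,depth,c):
    Rm=R.from_rotvec(c['rvec']).as_matrix();return (rays(uv,c)*np.asarray(depth)[:,None]-c['tvec'])@Rm
def proj(P,c):
    K=np.array([[c['fx'],0,c['cx']],[0,c['fy'],c['cy']],[0,0,1.]])
    return cv2.projectPoints(np.atleast_2d(P).astype(float),c['rvec'],c['tvec'],K,np.array([c['k1'],0,0,0,0.]))[0][:,0]
def rect(mask,c,z):
    m=mask.astype(np.uint8);n,l,s,_=cv2.connectedComponentsWithStats(m);m=(l==1+np.argmax(s[1:,4])).astype(np.uint8)
    k=max(cv2.findContours(m,0,cv2.CHAIN_APPROX_NONE)[0],key=cv2.contourArea)[:,0]
    P=plane(k,c,z)[:,:2];(cx,cy),(w,h),a=cv2.minAreaRect((P*1000).astype(np.float32))
    if w<h:w,h,a=h,w,a+90
    v,u=np.nonzero(m);cen=plane(np.c_[u,v],c,z)[:,:2].mean(0)
    return np.round([cx,cy],1),np.round([w,h],1),round((a+90)%180-90,2),np.round(cen*1000,1)
def hsv(p,col):
    h,s,v=cv2.split(cv2.cvtColor(p,cv2.COLOR_RGB2HSV).astype(int).astype(np.uint8) if 0 else cv2.cvtColor(p,cv2.COLOR_RGB2HSV))
    h=h.astype(int)
    hh={'red':(h<8)|(h>174),'yellow':(h>20)&(h<36),'green':(h>50)&(h<85),'blue':(h>100)&(h<125)}[col]
    return hh&(s>120)&(v>50)
def state():
    o=env.get_obs();M=R.from_rotvec(o['orientation']).as_matrix()
    print('t %.2f'%o['t'],'tcp',np.round(o['ee_pos']*1000,1),'yaw %.2f'%np.degrees(np.arctan2(M[1,0],M[0,0])),'zax',np.round(M[:,2],4),'F',np.round(o['contact_force'],1),'w %.1f f %.1f'%(o['width']*1e3,o['finger_force']),'q',np.round(o['qpos'],2))
    return o,M
def win(m,x0,x1,y0,y1):
    r=np.zeros_like(m);r[y0:y1,x0:x1]=m[y0:y1,x0:x1];return r
E
python3 - <<'E'
from h import *
p=np.load('top_p.npy');d=np.load('top_d.npy');c=camera_params('top')
W={'red_board':('red',335,410,205,240,.01),'yellow_board':('yellow',350,420,162,198,.01),'green_board':('green',345,420,128,162,.01),
'red_tub':('red',280,310,118,155,.158),'yellow_lid':('yellow',280,310,105,165,.118),'green_lid':('green',280,310,105,170,.078),'rest':('blue',210,260,130,240,.004),'jar':('red',155,190,165,197,.09)}
for k,(col,a,b,e,f,z) in W.items():
    m=win(hsv(p,col),a,b,e,f);v,u=np.nonzero(m);q=points(np.c_[u,v],d[v,u],c)
    print(k,*rect(m,c,z),'dz %.3f'%np.median(q[:,2]))
for n in ('red_tub_mid','yellow_tub_mid','green_tub_mid','bar_mid','holder','rest','red_board','chilli_jar'):
    pass
# depth profile along the bar/pile
for u in (295,):
    vs=np.arange(104,212,3);q=points(np.c_[np.full(len(vs),u),vs],d[vs,u],c);print(np.round(q*1000).astype(int).tolist())
cv2.imwrite('pics/crop1.png',cv2.resize(p[90:220,220:350,::-1],None,fx=4.6,fy=4.6,interpolation=cv2.INTER_CUBIC))
E
```

```text
red_board [ 398.7 -213.1] [179.1  74.1] -88.82 [ 398.7 -213.4] dz 0.009
yellow_board [ 538.4 -258.7] [179.6  75.6] 85.2 [ 538.4 -259. ] dz 0.009
green_board [ 648.8 -251.2] [177.7  74.2] -84.85 [ 648.6 -251.2] dz 0.009
red_tub [635.1  36.7] [58.9 54.2] -0.05 [634.9  35.4] dz 0.158
yellow_lid [597.6  34.3] [53.1 18. ] -89.7 [598.7  34.6] dz 0.117
green_lid [580.6  34.9] [51.7 21.6] -89.7 [579.5  33.9] dz 0.078
rest [525.  223.6] [298.4  60. ] -9.27 [523.2 223.9] dz 0.004
jar [524.7 413.8] [55.2 54.8] -44.16 [524.  413.9] dz 0.089
[[789, 32, 0], [766, 33, 38], [760, 33, 25], [743, 33, 46], [736, 33, 40], [723, 33, 48], [704, 34, 78], [684, 34, 113], [661, 35, 159], [653, 35, 157], [643, 35, 160], [634, 35, 161], [626, 35, 158], [617, 35, 159], [608, 35, 162], [605, 35, 136], [600, 34, 119], [591, 34, 119], [591, 34, 81], [582, 33, 77], [574, 33, 74], [569, 33, 49], [562, 32, 36], [553, 33, 37], [543, 32, 34], [534, 32, 32], [525, 32, 34], [516, 32, 25], [506, 32, 30], [496, 32, 34], [487, 32, 34], [478, 32, 30], [468, 32, 31], [459, 32, 33], [449, 32, 36], [443, 31, -1]]
```

View pics/crop1.png

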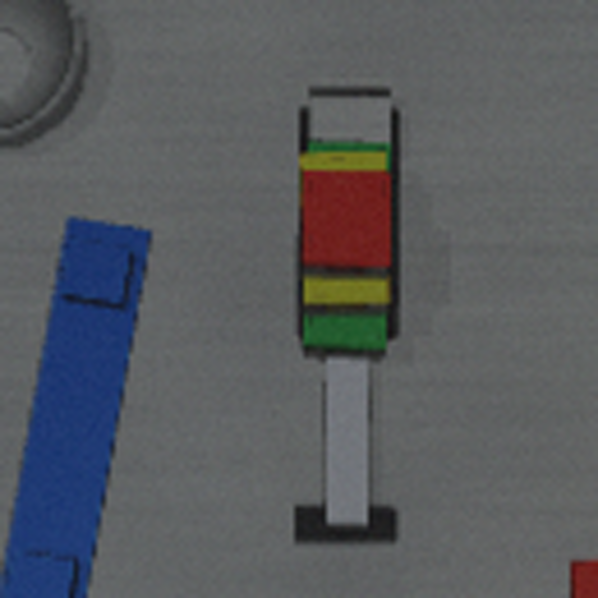

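The close crop confirms the small green tub at the bottom of the pile, in the black holder. In the top picture, the red lid spans roughly (284–306, 122–152). The bar runs down to the lip at (295,204).

Emit:
{"method": "jog_arm", "body": {"increments": [{"wz": 0.84, "dz": -0.5}, {"wz": 0.84, "dz": -0.5}, {"dx": 0.7, "dy": -0.97}, {"dx": 0.7, "dy": -0.97}, {"dx": 0.7, "dy": -0.97}, {"dx": 0.7, "dy": -0.97}, {"dx": 0.7, "dy": -0.97}, {"dx": 0.7, "dy": -0.97}, {"dx": 0.7, "dy": -0.97}, {"dx": 0.7, "dy": -0.97}, {"dx": 0.7, "dy": -0.97}, {"dx": 0.7, "dy": -0.97}], "jaw": 1}}

```text
validation failed for argument at $.in...
```

```bash
python3 -c "
from h import *
state()"
```

```text
t 0.10 tcp [ 149.8 -631.7  199.3] yaw 13.34 zax [-6.0e-04  2.3e-03 -1.0e+00] F [ 0.1  0.2 -0.1] w 85.8 f 0.0 q [ 1.31  0.62 -0.01  1.42  0.01  1.1  -0.04]
```

Emit:
{"method": "jog_arm", "body": {"increments": [{"dx": 0, "dy": 0, "dz": -0.5, "wx": 0, "wy": 0, "wz": 0.84}, {"dx": 0, "dy": 0, "dz": -0.5, "wx": 0, "wy": 0, "wz": 0.84}], "jaw": 1}}

```text
t: 0.3
ee_pos: [0.1497, -0.6316, 0.2295]
orientation: [-3.138, 0.01, 0.001]
contact_force: [0.3, 0.0, -0.5]
width: 0.0852
finger_force: 0.0
```

Emit:
{"method": "jog_arm", "body": {"increments": [{"dx": 0.7, "dy": -0.97, "dz": 0, "wx": 0, "wy": 0, "wz": 0}, {"dx": 0.7, "dy": -0.97, "dz": 0, "wx": 0, "wy": 0, "wz": 0}, {"dx": 0.7, "dy": -0.97, "dz": 0, "wx": 0, "wy": 0, "wz": 0}, {"dx": 0.7, "dy": -0.97, "dz": 0, "wx": 0, "wy": 0, "wz": 0}, {"dx": 0.7, "dy": -0.97, "dz": 0, "wx": 0, "wy": 0, "wz": 0}, {"dx": 0.7, "dy": -0.97, "dz": 0, "wx": 0, "wy": 0, "wz": 0}, {"dx": 0.7, "dy": -0.97, "dz": 0, "wx": 0, "wy": 0, "wz": 0}, {"dx": 0.7, "dy": -0.97, "dz": 0, "wx": 0, "wy": 0, "wz": 0}, {"dx": 0.7, "dy": -0.97, "dz": 0, "wx": 0, "wy": 0, "wz": 0}, {"dx": 0.7, "dy": -0.97, "dz": 0, "wx": 0, "wy": 0, "wz": 0}, {"dx": 0.7, "dy": -0.97, "dz": 0, "wx": 0, "wy": 0, "wz": 0}], "jaw": 1}}

```text
t: 1.4
ee_pos: [0.3819, -0.3113, 0.2301]
orientation: [-3.141, 0.003, 0.001]
contact_force: [-0.8, -0.3, 0.5]
width: 0.0851
finger_force: 0.0
```

```bash
python3 -c "
from h import *
state()"
```

```text
t 1.40 tcp [ 381.9 -311.3  230.1] yaw -0.11 zax [-6.e-04  5.e-04 -1.e+00] F [-0.8 -0.3  0.5] w 85.1 f 0.0 q [ 0.66  0.34 -0.02  1.82  0.01  0.98 -0.94]
```

Emit:
{"method": "jog_arm", "body": {"increments": [{"dx": 0.7, "dy": -0.965, "dz": 0, "wx": 0, "wy": 0, "wz": 0}, {"dx": 0.7, "dy": -0.965, "dz": 0, "wx": 0, "wy": 0, "wz": 0}, {"dx": 0.7, "dy": -0.965, "dz": 0, "wx": 0, "wy": 0, "wz": 0}, {"dx": 0.7, "dy": -0.965, "dz": 0, "wx": 0, "wy": 0, "wz": 0}, {"dx": 0.7, "dy": -0.965, "dz": 0, "wx": 0, "wy": 0, "wz": 0}, {"dx": 0.7, "dy": -0.965, "dz": 0, "wx": 0, "wy": 0, "wz": 0}, {"dx": 0.7, "dy": -0.965, "dz": 0, "wx": 0, "wy": 0, "wz": 0}, {"dx": 0.7, "dy": -0.965, "dz": 0, "wx": 0, "wy": 0, "wz": 0}, {"dx": 0.7, "dy": -0.965, "dz": 0, "wx": 0, "wy": 0, "wz": 0}, {"dx": 0.7, "dy": -0.965, "dz": 0, "wx": 0, "wy": 0, "wz": 0}, {"dx": 0.7, "dy": -0.965, "dz": 0, "wx": 0, "wy": 0, "wz": 0}, {"dx": 0.7, "dy": -0.965, "dz": 0, "wx": 0, "wy": 0, "wz": 0}], "jaw": 1}}

```text
t: 2.6
ee_pos: [0.6344, 0.0354, 0.2298]
orientation: [3.141, -0.003, -0.002]
contact_force: [-0.3, -0.6, -0.8]
width: 0.0852
finger_force: 0.0
```

```bash
python3 -c "
from h import *
state();c=camera_params('wrist');p,d=capture('wrist');cv2.imwrite('pics/w1.png',p[:,:,::-1]);print(c['fx'],c['cx'],c['cy'],-R.from_rotvec(c['rvec']).as_matrix().T@c['tvec'])
np.save('w1p.npy',p);np.save('w1d.npy',d)
for col,z in(('red',.158),('yellow',.118),('green',.078)):
    print(col,*rect(hsv(p,col),c,z))
"
```

```text
t 2.60 tcp [634.4  35.4 229.8] yaw -0.10 zax [-1.2e-03 -2.0e-04 -1.0e+00] F [-0.3 -0.6 -0.8] w 85.2 f 0.0 q [-0.03  0.57 -0.1   1.42  0.06  1.15 -1.71]
304.3599246117124 276.80805871891357 211.63805389831037 [0.71419915 0.03516339 0.40278404]
red [640.1  35.5] [62.1 55. ] -1.2 [640.7  35.6]
yellow [ 589.8 -176.2] [132.5  55.8] 84.97 [ 590.7 -175. ]
green [ 662.9 -200.9] [148.9  62.3] -84.72 [ 663.6 -199.7]
```

View pics/w1.png

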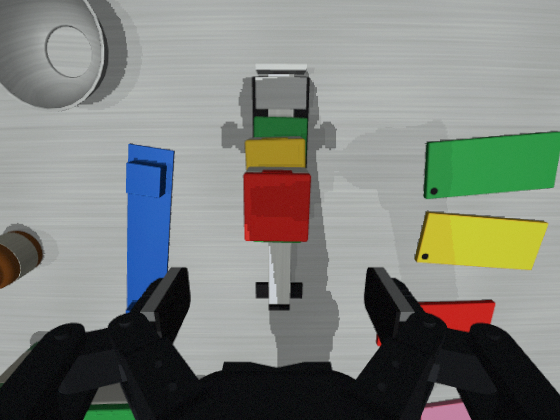

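The wrist view shows the red tub on top of the pile at (277,207), straddled cleanly by the open fingers. The yellow board is whole at (482,241).

```bash
python3 -c "
from h import *
c=camera_params('wrist');p=np.load('w1p.npy')
print(rect(win(hsv(p,'yellow'),400,560,200,280),c,.01))
m=win(hsv(p,'red'),230,330,150,260);v=cv2.cvtColor(p,cv2.COLOR_RGB2HSV)
print(p[160:246:3,277].tolist())
t=np.load('top_p.npy');print(t[112:170,295].tolist())
"
```

```text
(array([ 550.2, -244.2]), array([180.2,  76.3]), 85.67, array([ 551.3, -242.8]))
[[162, 136, 37], [163, 136, 36], [131, 113, 39], [80, 68, 65], [100, 13, 13], [138, 21, 20], [151, 27, 22], [151, 29, 24], [151, 27, 22], [136, 23, 22], [138, 29, 25], [133, 18, 14], [135, 25, 19], [135, 21, 17], [134, 22, 17], [135, 21, 19], [132, 19, 18], [136, 24, 22], [134, 21, 16], [149, 28, 21], [150, 27, 22], [151, 29, 25], [149, 23, 21], [149, 24, 22], [149, 26, 20], [149, 22, 19], [149, 23, 21], [68, 75, 38], [138, 140, 137]]
[[100, 101, 101], [98, 101, 102], [98, 102, 102], [99, 103, 102], [102, 104, 102], [99, 99, 101], [100, 103, 102], [105, 106, 106], [80, 89, 83], [41, 95, 51], [32, 87, 43], [109, 115, 33], [114, 117, 34], [115, 116, 32], [115, 117, 34], [112, 45, 30], [112, 30, 31], [110, 34, 31], [117, 36, 34], [114, 32, 32], [111, 32, 30], [114, 32, 30], [113, 28, 27], [114, 32, 30], [110, 29, 26], [113, 33, 29], [110, 33, 28], [112, 31, 30], [111, 31, 28], [115, 35, 33], [114, 35, 32], [113, 31, 31], [111, 32, 31], [118, 37, 34], [110, 32, 30], [87, 26, 25], [49, 29, 29], [46, 41, 36], [72, 73, 39], [116, 117, 35], [113, 114, 34], [113, 117, 32], [114, 116, 33], [102, 106, 32], [50, 46, 27], [44, 44, 37], [33, 58, 39], [34, 92, 46], [32, 88, 44], [37, 91, 46], [30, 86, 43], [31, 90, 44], [33, 87, 45], [29, 58, 33], [30, 37, 30], [64, 67, 69], [114, 116, 121], [112, 116, 119]]
```

```bash
python3 -c "
from h import *
c=camera_params('wrist');print(c['k1'],c['fx'],c['fy']);p=np.load('w1p.npy');d=np.load('w1d.npy')
m=win(hsv(p,'yellow'),400,560,200,280);v,u=np.nonzero(m);q=points(np.c_[u,v],d[v,u],c);print('w yellow',q.mean(0))
A=np.c_[q[:,:2],np.ones(len(q))];print(np.linalg.lstsq(A,q[:,2],rcond=None)[0])
print('wred',rect(win(hsv(p,'red'),230,330,150,260),c,.158))
s=np.load('scene_p.npy');sd=np.load('scene_d.npy');c=camera_params('scene')
for n,a,b,e,f,col in(('yellow',170,255,270,320,'yellow'),('red',165,240,235,282,'red'),('green',195,280,295,355,'green')):
    print('scene',n,rect(win(hsv(s,col),a,b,e,f),c,.01))
print('red lid',rect(win(hsv(s,'red'),305,342,222,248),c,.158))
print('jar',rect(win(hsv(s,'red'),375,400,175,195),c,.09))
"
```

```text
-0.040501377195039164 304.3599246117124 304.3599246117124
w yellow [ 0.55002205 -0.24516868  0.0068758 ]
[ 0.17358815  0.05592785 -0.07488975]
wred (array([643.4,  45. ]), array([61.9, 54.9]), -0.51, array([643.9,  44.9]))
scene yellow (array([ 540.4, -261.5]), array([178.6,  79.8]), 85.17, array([ 540.8, -263.6]))
scene red (array([ 399.9, -216. ]), array([179.6,  79.1]), -88.9, array([ 401.3, -218.6]))
scene green (array([ 650.8, -254.4]), array([177.5,  76.4]), -84.5, array([ 651.7, -257.4]))
red lid (array([641.4,  32.3]), array([71.5, 58.2]), -1.22, array([639.9,  31.5]))
jar (array([530.5, 407. ]), array([73.9, 52.9]), -45.72, array([529.8, 405.4]))
```

```bash
python3 -c "
from h import *
state();p=np.load('w1p.npy')
for i in range(3):
    c=camera_params('wrist');print(c['rvec'],c['tvec']);print(rect(win(hsv(p,'red'),230,330,150,260),c,.158)[0])
o,M=state();W=R.from_rotvec(c['rvec']).as_matrix();print('cam in tool',M.T@(-W.T@c['tvec']-o['ee_pos']));print(R.from_matrix(M.T@W.T).as_rotvec())
c=camera_params('wrist');p,d=capture('wrist');print(rect(win(hsv(p,'red'),230,330,150,260),c,.158)[0],rect(win(hsv(p,'yellow'),400,560,200,280),c,.01))
c=camera_params('wrist');print(rect(win(hsv(p,'red'),230,330,150,260),c,.158)[0])
"
```

```text
t 2.65 tcp [637.2  44.1 229.3] yaw 0.41 zax [ 0.0021  0.0074 -1.    ] F [3.2 4.9 0.2] w 85.4 f 0.0 q [-0.04  0.57 -0.11  1.42  0.06  1.15 -1.71]
[-2.06734698  2.04935456  0.32541024] [0.0408744  0.56144059 0.60017757]
[643.4  45. ]
[-2.06734698  2.04935456  0.32541024] [0.0408744  0.56144059 0.60017757]
[643.4  45. ]
[-2.06734698  2.04935456  0.32541024] [0.0408744  0.56144059 0.60017757]
[643.4  45. ]
t 2.65 tcp [637.2  44.1 229.3] yaw 0.41 zax [ 0.0021  0.0074 -1.    ] F [3.2 4.9 0.2] w 85.4 f 0.0 q [-0.04  0.57 -0.11  1.42  0.06  1.15 -1.71]
cam in tool [ 7.95329889e-02  1.24749740e-04 -1.73042587e-01]
[-0.24286627 -0.24300209  1.55664031]
[640.2  35.6] (array([ 542.6, -256.3]), array([182.6,  76.8]), 84.96, array([ 543.9, -254.7]))
[638.1  33.1]
```

Emit:
{"method": "jog_arm", "body": {"increments": [{"dx": 0, "dy": 0, "dz": 0.5, "wx": 0, "wy": 0, "wz": 0}, {"dx": 0.1, "dy": 0, "dz": 0.5, "wx": 0, "wy": 0, "wz": 0}, {"dx": 0, "dy": 0, "dz": 0, "wx": 0, "wy": 0, "wz": 0}, {"dx": 0, "dy": 0, "dz": 0, "wx": 0, "wy": 0, "wz": 0}, {"dx": 0, "dy": 0, "dz": 0, "wx": 0, "wy": 0, "wz": 0}, {"dx": 0, "dy": 0, "dz": 0, "wx": 0, "wy": 0, "wz": 0}], "jaw": 1}}

```text
t: 3.3
ee_pos: [0.6375, 0.034, 0.2013]
orientation: [-3.141, 0.003, -0.002]
contact_force: [0.9, -0.5, -0.0]
width: 0.0854
finger_force: 0.0
```

```bash
cat > look.py <<'E'
from h import *
state();c=camera_params('wrist');p,d=capture('wrist');c2=camera_params('wrist')
print('moved',np.abs(c2['tvec']-c['tvec']).max())
E
python3 - <<'E'
from look import *
print('red',rect(win(hsv(p,'red'),200,380,100,300),c,.158))
print('yb',rect(win(hsv(p,'yellow'),400,560,180,300),c,.01))
print('yellow lid',rect(win(hsv(p,'yellow'),200,380,60,300),c,.118),'green',rect(win(hsv(p,'green'),200,380,60,300),c,.078))
E
```

```text
t 3.30 tcp [637.5  34.  201.3] yaw -0.12 zax [ 1.5e-03  2.0e-04 -1.0e+00] F [ 0.9 -0.5 -0. ] w 85.4 f 0.0 q [-0.03  0.6  -0.1   1.46  0.06  1.09 -1.71]
moved 6.931942436805283e-05
red (array([640.6,  35.5]), array([63., 55.]), -1.15, array([641. ,  35.5]))
yb (array([ 542.6, -256.4]), array([183.,  77.]), 84.9, array([ 544. , -253.9]))
yellow lid (array([680.3,  37. ]), array([55.2, 28. ]), -88.28, array([680.6,  36.5])) green (array([697.7,  31.7]), array([55.5, 28.8]), 86.93, array([702. ,  31.5]))
```

Emit:
{"method": "jog_arm", "body": {"increments": [{"dx": 0, "dy": -0.05, "dz": 0.5, "wx": 0, "wy": 0, "wz": 0}, {"dx": 0, "dy": 0, "dz": 0.6, "wx": 0, "wy": 0, "wz": 0}, {"dx": 0, "dy": 0, "dz": 0.6, "wx": 0, "wy": 0, "wz": 0}, {"dx": 0, "dy": 0, "dz": 0.5, "wx": 0, "wy": 0, "wz": 0.07}, {"dx": 0, "dy": 0, "dz": 0.37, "wx": 0, "wy": 0, "wz": 0}, {"dx": 0, "dy": 0, "dz": 0, "wx": 0, "wy": 0, "wz": 0}, {"dx": 0, "dy": 0, "dz": 0, "wx": 0, "wy": 0, "wz": 0}, {"dx": 0, "dy": 0, "dz": 0, "wx": 0, "wy": 0, "wz": 0}], "jaw": 1}}

```text
t: 4.15
ee_pos: [0.638, 0.0358, 0.1245]
orientation: [-3.141, 0.018, -0.004]
contact_force: [0.6, 1.1, 0.3]
width: 0.0854
finger_force: 0.0
```

Emit:
{"method": "jog_arm", "body": {"increments": [{"dx": 0, "dy": 0, "dz": 0, "wx": 0, "wy": 0, "wz": 0}, {"dx": 0, "dy": 0, "dz": 0, "wx": 0, "wy": 0, "wz": 0}, {"dx": 0, "dy": 0, "dz": 0, "wx": 0, "wy": 0, "wz": 0}, {"dx": 0, "dy": 0, "dz": 0, "wx": 0, "wy": 0, "wz": 0}, {"dx": 0, "dy": 0, "dz": 0, "wx": 0, "wy": 0, "wz": 0}], "jaw": -1}}

```text
t: 4.65
ee_pos: [0.6404, 0.0356, 0.1275]
orientation: [-3.141, 0.019, -0.014]
contact_force: [-0.3, -0.5, 11.4]
width: 0.0124
finger_force: 5.5
```

Run:
```python
from look import *
cv2.imwrite('pics/w2.png',p[:,:,::-1])
```

```text
t 4.65 tcp [640.4  35.6 127.5] yaw -0.68 zax [ 8.7e-03  2.0e-04 -1.0e+00] F [-0.3 -0.5 11.4] w 12.4 f 5.5 q [-0.04  0.67 -0.09  1.55  0.07  0.92 -1.74]
moved 0.00017157562532876813
```

View pics/w2.png

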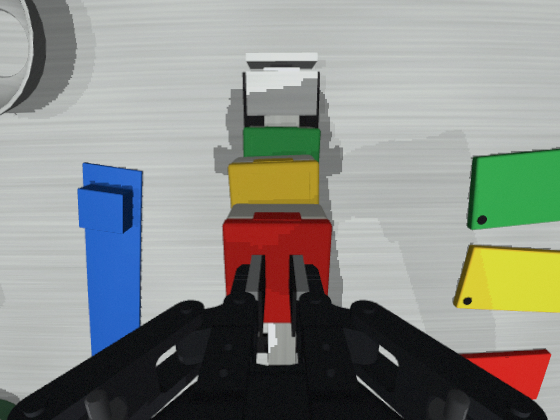

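Run:
```python
from look import *
o=env.get_obs();print('tcp px',proj(o['ee_pos'],c),proj(o['ee_pos']+[0,0,.03],c))
uv=np.array([[277,240],[245,230],[262,258],[258,275],[256,290],[300,262],[304,285],[277,170],[277,140],[277,310],[277,330]])
print(np.round(np.c_[uv,points(uv,d[uv[:,1],uv[:,0]],c)*1000]).astype(int))
```

```text
t 4.70 tcp [640.5  35.7 127.5] yaw -0.68 zax [ 8.8e-03  4.0e-04 -1.0e+00] F [ 0.1 -0.4  9.2] w 4.9 f 4.6 q [-0.04  0.67 -0.09  1.55  0.07  0.92 -1.73]
moved 0.00010394699290694476
tcp px [[276.52093353 248.67817376]] [[276.4352389  272.06538569]]
[[277 240 718  35 301]
 [245 230 665  51 158]
 [262 258 653  43 166]
 [258 275 653  44 182]
 [256 290 653  44 195]
 [300 262 646  23 158]
 [304 285 649  24 184]
 [277 170 688  35 117]
 [277 140 703  35  77]
 [277 310 617  36 157]
 [277 330 505  37  34]]
```

The wrist picture shows the fingers shut on top of the red lid, with tips at about (262,258) and (300,262). By depth the tips are at z 0.158 while the reported TCP is at 0.1275. So the fingers end about 30 mm short of the reported TCP. I'll raise, reopen, measure and go 30 mm lower.

Emit:
{"method": "jog_arm", "body": {"increments": [{"dx": 0, "dy": 0, "dz": -0.5, "wx": 0, "wy": 0, "wz": 0}, {"dx": 0, "dy": 0, "dz": -0.5, "wx": 0, "wy": 0, "wz": 0}, {"dx": 0, "dy": 0, "dz": -0.5, "wx": 0, "wy": 0, "wz": 0}, {"dx": 0, "dy": 0, "dz": 0, "wx": 0, "wy": 0, "wz": 0}, {"dx": 0, "dy": 0, "dz": 0, "wx": 0, "wy": 0, "wz": 0}, {"dx": 0, "dy": 0, "dz": 0, "wx": 0, "wy": 0, "wz": 0}, {"dx": 0, "dy": 0, "dz": 0, "wx": 0, "wy": 0, "wz": 0}], "jaw": 1}}

```text
t: 5.45
ee_pos: [0.6365, 0.0357, 0.1672]
orientation: [3.141, -0.018, -0.003]
contact_force: [0.0, 0.3, -0.4]
width: 0.0853
finger_force: 0.0
```

Run:
```python
from look import *
print('red',rect(win(hsv(p,'red'),200,360,100,390),c,.158))
cv2.imwrite('pics/w3.png',p[:,:,::-1])
m=(d>0)&(d<.20)  # fingers
v,u=np.nonzero(m);q=points(np.c_[u,v],d[v,u],c)
for s in (-1,1):
    k=q[(np.sign(q[:,1]-.0355)==s)&(abs(q[:,1]-.0355)>.035)&(q[:,2]>.165)]
    print(s,len(k),np.round(k[np.argsort(k[:,2])[:400:80]]*1000))
```

```text
t 5.45 tcp [636.5  35.7 167.2] yaw -0.66 zax [-2.e-03 -1.e-04 -1.e+00] F [ 0.   0.3 -0.4] w 85.3 f 0.0 q [-0.03  0.63 -0.1   1.5   0.07  1.02 -1.73]
moved 0.00017402977624103588
red (array([640.9,  35.6]), array([62.8, 54.9]), -0.9, array([641.6,  35.6]))
-1 13884 [[642.  -7. 211.]
 [648.  -9. 214.]
 [645.  -7. 216.]
 [649. -12. 218.]
 [629.  -8. 219.]]
1 13707 [[633.  79. 210.]
 [640.  78. 214.]
 [650.  84. 216.]
 [646.  78. 218.]
 [645.  88. 219.]]
```

Emit:
{"method": "jog_arm", "body": {"increments": [{"dx": 0.08, "dy": 0, "dz": 0.5, "wx": 0, "wy": 0, "wz": 0}, {"dx": 0, "dy": 0, "dz": 0.5, "wx": 0, "wy": 0, "wz": 0}, {"dx": 0, "dy": 0, "dz": 0.5, "wx": 0, "wy": 0, "wz": 0}, {"dx": 0, "dy": 0, "dz": 0.5, "wx": 0, "wy": 0, "wz": 0}, {"dx": 0, "dy": 0, "dz": 0.45, "wx": 0, "wy": 0, "wz": 0}, {"dx": 0, "dy": 0, "dz": 0, "wx": 0, "wy": 0, "wz": 0}, {"dx": 0, "dy": 0, "dz": 0, "wx": 0, "wy": 0, "wz": 0}, {"dx": 0, "dy": 0, "dz": 0, "wx": 0, "wy": 0, "wz": 0}], "jaw": 1}}

```text
t: 6.3
ee_pos: [0.6402, 0.0358, 0.0955]
orientation: [-3.141, 0.018, -0.003]
contact_force: [-0.4, -0.4, -0.0]
width: 0.0854
finger_force: 0.0
```

Emit:
{"method": "jog_arm", "body": {"increments": [{"dx": 0, "dy": 0, "dz": 0, "wx": 0, "wy": 0, "wz": 0}, {"dx": 0, "dy": 0, "dz": 0, "wx": 0, "wy": 0, "wz": 0}, {"dx": 0, "dy": 0, "dz": 0, "wx": 0, "wy": 0, "wz": 0}, {"dx": 0, "dy": 0, "dz": 0, "wx": 0, "wy": 0, "wz": 0}], "jaw": -1}}

```text
t: 6.7
ee_pos: [0.6403, 0.0358, 0.0958]
orientation: [-3.141, 0.018, -0.003]
contact_force: [0.1, -0.2, 4.3]
width: 0.0552
finger_force: 65.1
```

Emit:
{"method": "jog_arm", "body": {"increments": [{"dx": 0, "dy": 0, "dz": -0.5, "wx": 0, "wy": 0, "wz": 0}, {"dx": 0, "dy": 0, "dz": -0.8, "wx": 0, "wy": 0, "wz": 0}, {"dx": 0, "dy": 0, "dz": -0.8, "wx": 0, "wy": 0, "wz": 0}, {"dx": 0, "dy": 0, "dz": -0.5, "wx": 0, "wy": 0, "wz": 0}, {"dx": -0.5, "dy": 0.5, "dz": 0, "wx": 0, "wy": 0, "wz": 0}, {"dx": -0.9, "dy": 0.9, "dz": 0, "wx": 0, "wy": 0, "wz": 0}, {"dx": -0.9, "dy": 0.9, "dz": 0, "wx": 0, "wy": 0, "wz": 0}, {"dx": -0.9, "dy": 0.9, "dz": 0, "wx": 0, "wy": 0, "wz": 0}, {"dx": -0.9, "dy": 0.9, "dz": 0, "wx": 0, "wy": 0, "wz": 0}, {"dx": -0.9, "dy": 0.9, "dz": 0, "wx": 0, "wy": 0, "wz": 0}, {"dx": -0.9, "dy": 0.9, "dz": 0, "wx": 0, "wy": 0, "wz": 0}, {"dx": -0.9, "dy": 0.9, "dz": 0, "wx": 0, "wy": 0, "wz": 0}], "jaw": -1}}

```text
t: 7.9
ee_pos: [0.4314, -0.1668, 0.1725]
orientation: [-3.141, 0.018, 0.002]
contact_force: [0.2, -1.2, -1.2]
width: 0.0553
finger_force: 64.5
```

Emit:
{"method": "jog_arm", "body": {"increments": [{"dx": -0.5, "dy": 0.7, "dz": 0, "wx": 0, "wy": 0, "wz": -0.5}, {"dx": 0, "dy": 0, "dz": 0, "wx": 0, "wy": 0, "wz": -1}, {"dx": 0, "dy": 0, "dz": 0, "wx": 0, "wy": 0, "wz": -1}, {"dx": 0, "dy": 0, "dz": 0, "wx": 0, "wy": 0, "wz": -1}, {"dx": 0, "dy": 0, "dz": 0, "wx": 0, "wy": 0, "wz": -1}, {"dx": 0, "dy": 0, "dz": 0, "wx": 0, "wy": 0, "wz": -1}, {"dx": 0, "dy": 0, "dz": 0, "wx": 0, "wy": 0, "wz": -1}, {"dx": 0, "dy": 0, "dz": 0, "wx": 0, "wy": 0, "wz": -1}, {"dx": 0, "dy": 0, "dz": 0, "wx": 0, "wy": 0, "wz": -1}, {"dx": 0, "dy": 0, "dz": 0, "wx": 0, "wy": 0, "wz": -1}, {"dx": 0, "dy": 0, "dz": 0, "wx": 0, "wy": 0, "wz": -1}, {"dx": 0, "dy": 0, "dz": 0, "wx": 0, "wy": 0, "wz": -1}], "jaw": -1}}

```text
t: 9.1
ee_pos: [0.4172, -0.1867, 0.1724]
orientation: [-2.188, -2.253, 0.001]
contact_force: [-0.3, 0.3, -2.1]
width: 0.0551
finger_force: 64.6
```

Emit:
{"method": "jog_arm", "body": {"increments": [{"dx": 0, "dy": 0, "dz": 0, "wx": 0, "wy": 0, "wz": 0}, {"dx": 0, "dy": 0, "dz": 0, "wx": 0, "wy": 0, "wz": 0}, {"dx": 0, "dy": 0, "dz": 0, "wx": 0, "wy": 0, "wz": 0}, {"dx": 0, "dy": 0, "dz": 0, "wx": 0, "wy": 0, "wz": 0}], "jaw": -1}}

```text
t: 9.5
ee_pos: [0.4179, -0.1867, 0.1728]
orientation: [-2.196, -2.246, 0.0]
contact_force: [0.3, -0.3, -1.4]
width: 0.0553
finger_force: 64.5
```

Run:
```python
from look import *
cv2.imwrite('pics/w4.png',p[:,:,::-1])
o,M=state()
m=hsv(p,'red')&(d<.25);v,u=np.nonzero(m);q=points(np.c_[u,v],d[v,u],c)
z=np.median(q[:,2]);print('lid z',z);r=rect(m,c,z);print(r)
print('in tool',M.T@(np.r_[r[0]/1000,z]-o['ee_pos']))
m=hsv(p,'red')&(d>.25);print('board',rect(m,c,.01))
```

```text
t 9.50 tcp [ 417.9 -186.7  172.8] yaw 91.28 zax [-1.e-04 -1.e-04 -1.e+00] F [ 0.3 -0.3 -1.4] w 55.3 f 64.5 q [ 0.74  0.4  -0.51  1.98  0.26  0.83  0.11]
moved 0.0001168907081590953
t 9.55 tcp [ 418.  -186.7  172.9] yaw 91.30 zax [-0.e+00 -1.e-04 -1.e+00] F [-0.1  1.  -1.7] w 55.1 f 64.5 q [ 0.74  0.4  -0.51  1.98  0.26  0.83  0.11]
lid z 0.23453031481261372
(array([ 419.4, -186.2]), array([66.8, 55.1]), -88.92, array([ 419.3, -184.2]))
in tool [ 0.00042165  0.00145479 -0.06167392]
board (array([ 399.8, -174.8]), array([102.,  75.]), -88.93, array([ 400. , -173.1]))
```

View pics/w4.png

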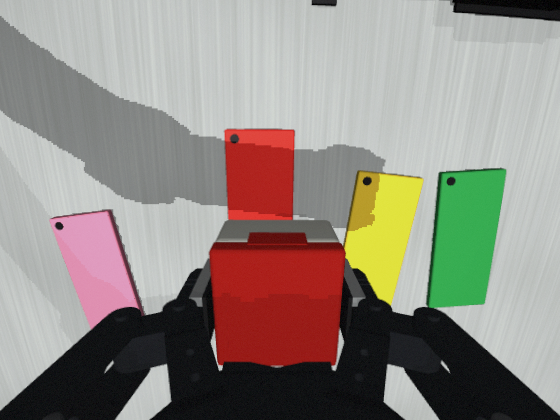

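Held squarely, the red tub sits at (277,305) in the wrist view. The red board is beyond it at (260,175), aligned within 0.2°.

Emit:
{"method": "jog_arm", "body": {"increments": [{"dx": -0.44, "dy": -0.35, "dz": 0.3, "wx": 0, "wy": 0, "wz": 0}, {"dx": -0.44, "dy": -0.34, "dz": 0.7, "wx": 0, "wy": 0, "wz": 0}, {"dx": 0, "dy": 0, "dz": 0.9, "wx": 0, "wy": 0, "wz": 0}, {"dx": 0, "dy": 0, "dz": 0.9, "wx": 0, "wy": 0, "wz": 0}, {"dx": 0, "dy": 0, "dz": 0.9, "wx": 0, "wy": 0, "wz": 0}, {"dx": 0, "dy": 0, "dz": 0.9, "wx": 0, "wy": 0, "wz": 0}, {"dx": 0, "dy": 0, "dz": 0.7, "wx": 0, "wy": 0, "wz": 0}, {"dx": 0, "dy": 0, "dz": 0.4, "wx": 0, "wy": 0, "wz": 0}, {"dx": 0, "dy": 0, "dz": 0.2, "wx": 0, "wy": 0, "wz": 0}, {"dx": 0, "dy": 0, "dz": 0, "wx": 0, "wy": 0, "wz": 0}, {"dx": 0, "dy": 0, "dz": 0, "wx": 0, "wy": 0, "wz": 0}, {"dx": 0, "dy": 0, "dz": 0, "wx": 0, "wy": 0, "wz": 0}], "jaw": -1}}

```text
t: 10.75
ee_pos: [0.3985, -0.214, -0.0034]
orientation: [2.195, 2.246, 0.001]
contact_force: [-0.6, 0.4, -1.8]
width: 0.0548
finger_force: 64.5
```

Run:
```python
from look import *
m=hsv(p,'red');print(np.unique(np.round(d[m],2),return_counts=True))
mm=m&(d>.21)
print('board',rect(mm,c,.01))
k=m&(d<.21);v,u=np.nonzero(k);q=points(np.c_[u,v],d[v,u],c);z=np.median(q[:,2]);print(z,rect(k,c,z))
```

```text
t 10.75 tcp [ 398.5 -214.    -3.4] yaw 91.32 zax [ 1.6e-03 -7.0e-04 -1.0e+00] F [-0.6  0.4 -1.8] w 54.8 f 64.5 q [ 0.63  0.68 -0.27  2.17  0.51  0.35 -0.04]
moved 7.710846685127226e-05
(array([0.  , 0.08, 0.09, 0.12, 0.13, 0.14, 0.15, 0.16, 0.17, 0.18, 0.19,
       0.2 ], dtype=float32), array([ 136,   10,   45, 3807, 9170, 2995, 5960, 8774, 3880,    4,    2,
         15]))Traceback (most recent call last):
  File "<stdin>", line 4, in <module>
  File "h.py", line 18, in rect
    m=mask.astype(np.uint8);n,l,s,_=cv2.connectedComponentsWithStats(m);m=(l==1+np.argmax(s[1:,4])).astype(np.uint8)
                                                                                ~~~~~~~~~^^^^^^^^^
    return _wrapfunc(a, 'argmax', axis=axis, out=out, **kwds)
    return bound(*args, **kwds)
ValueError: attempt to get argmax of an empty sequence
```

Emit:
{"method": "jog_arm", "body": {"increments": [{"dx": 0, "dy": 0, "dz": 0.12, "wx": 0, "wy": 0, "wz": 0}, {"dx": 0, "dy": 0, "dz": 0.1, "wx": 0, "wy": 0, "wz": 0}, {"dx": 0, "dy": 0, "dz": 0.08, "wx": 0, "wy": 0, "wz": 0}, {"dx": 0, "dy": 0, "dz": 0, "wx": 0, "wy": 0, "wz": 0}, {"dx": 0, "dy": 0, "dz": 0, "wx": 0, "wy": 0, "wz": 0}], "jaw": -1}}

```text
t: 11.3
ee_pos: [0.3979, -0.2138, -0.0123]
orientation: [2.195, 2.246, -0.001]
contact_force: [-2.2, 0.6, 10.1]
width: 0.0556
finger_force: 65.8
```

Emit:
{"method": "jog_arm", "body": {"increments": [{"dx": 0, "dy": 0, "dz": 0, "wx": 0, "wy": 0, "wz": 0}, {"dx": 0, "dy": 0, "dz": 0, "wx": 0, "wy": 0, "wz": 0}, {"dx": 0, "dy": 0, "dz": 0, "wx": 0, "wy": 0, "wz": 0}, {"dx": 0, "dy": 0, "dz": -0.4, "wx": 0, "wy": 0, "wz": 0}, {"dx": 0, "dy": 0, "dz": -0.9, "wx": 0, "wy": 0, "wz": 0}, {"dx": 0, "dy": 0, "dz": -1, "wx": 0, "wy": 0, "wz": 0}, {"dx": 0, "dy": 0, "dz": -1, "wx": 0, "wy": 0, "wz": 0}, {"dx": 0, "dy": 0, "dz": -1, "wx": 0, "wy": 0, "wz": 0}, {"dx": 0, "dy": 0, "dz": -1, "wx": 0, "wy": 0, "wz": 0}, {"dx": 0, "dy": 0, "dz": 0, "wx": 0, "wy": 0, "wz": 0}, {"dx": 0, "dy": 0, "dz": 0, "wx": 0, "wy": 0, "wz": 0}, {"dx": 0, "dy": 0, "dz": 0, "wx": 0, "wy": 0, "wz": 0}], "jaw": 1}}

```text
t: 12.5
ee_pos: [0.3968, -0.2134, 0.1447]
orientation: [-2.194, -2.245, 0.001]
contact_force: [0.2, -0.0, 0.3]
width: 0.0855
finger_force: 0.0
```

Run:
```python
from look import *
cv2.imwrite('pics/w5.png',p[:,:,::-1])
m=hsv(p,'red');print(rect(m,c,.01),rect(m,c,.05))
p,d=capture('top');c=camera_params('top');np.save('top1_p.npy',p);np.save('top1_d.npy',d)
for col,a,b,e,f,z in (('red',335,410,205,240,.01),('yellow',280,310,105,165,.118),('green',280,310,105,170,.078)):print(col,rect(win(hsv(p,col),a,b,e,f),c,z))
```

```text
t 12.50 tcp [ 396.8 -213.4  144.7] yaw 91.33 zax [-0.0024  0.0011 -1.    ] F [ 0.2 -0.   0.3] w 85.5 f 0.0 q [ 0.81  0.43 -0.5   2.03  0.3   0.75  0.15]
moved 7.305936344173536e-05
(array([ 400.4, -213.1]), array([177.8,  75. ]), -89.01, array([ 400.4, -206.6])) (array([ 399.9, -203.1]), array([154.7,  65.2]), -89.01, array([ 400. , -197.4]))
red (array([ 398.3, -190.8]), array([134.2,  76.5]), -89.9, array([ 397.5, -188.3]))
yellow (array([638.9,  36.3]), array([101.1,  55.2]), 2.38, array([639.5,  36.2]))
green (array([580.6,  34.9]), array([51.7, 21.6]), -89.7, array([579.5,  33.9]))
```

View pics/w5.png

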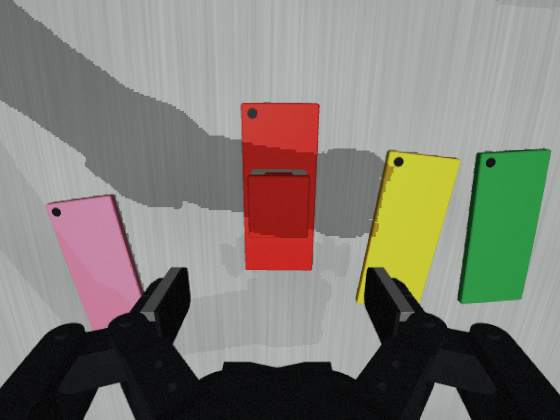

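The red tub (278,205) stands centred on the red board (280,187). Next is the yellow tub.

Emit:
{"method": "jog_arm", "body": {"increments": [{"dx": 0.5, "dy": 0.5, "dz": 0, "wx": 0, "wy": 0, "wz": 0}, {"dx": 0.9, "dy": 0.9, "dz": 0, "wx": 0, "wy": 0, "wz": 0}, {"dx": 0.9, "dy": 0.9, "dz": 0, "wx": 0, "wy": 0, "wz": 0}, {"dx": 0.9, "dy": 0.9, "dz": 0, "wx": 0, "wy": 0, "wz": 0}, {"dx": 0.9, "dy": 0.9, "dz": 0, "wx": 0, "wy": 0, "wz": 0}, {"dx": 0.9, "dy": 0.9, "dz": 0, "wx": 0, "wy": 0, "wz": 0}, {"dx": 0.9, "dy": 0.9, "dz": 0, "wx": 0, "wy": 0, "wz": 0}, {"dx": 0.9, "dy": 0.9, "dz": 0, "wx": 0, "wy": 0, "wz": 0}, {"dx": 0.9, "dy": 0.9, "dz": 0, "wx": 0, "wy": 0, "wz": 0}, {"dx": 0.5, "dy": 0.6, "dz": 0, "wx": 0, "wy": 0, "wz": 0}, {"dx": 0, "dy": 0, "dz": 0, "wx": 0, "wy": 0, "wz": 0.6}, {"dx": 0, "dy": 0, "dz": 0, "wx": 0, "wy": 0, "wz": 1}], "jaw": 1}}

```text
t: 13.8
ee_pos: [0.6406, 0.0394, 0.1436]
orientation: [-2.433, -1.984, 0.004]
contact_force: [0.1, -0.7, 0.6]
width: 0.0854
finger_force: 0.0
```

Emit:
{"method": "jog_arm", "body": {"increments": [{"dx": 0, "dy": 0, "dz": 0, "wx": 0, "wy": 0, "wz": 1}, {"dx": 0, "dy": 0, "dz": 0, "wx": 0, "wy": 0, "wz": 1}, {"dx": 0, "dy": 0, "dz": 0, "wx": 0, "wy": 0, "wz": 1}, {"dx": 0, "dy": 0, "dz": 0, "wx": 0, "wy": 0, "wz": 1}, {"dx": 0, "dy": 0, "dz": 0, "wx": 0, "wy": 0, "wz": 1}, {"dx": 0, "dy": 0, "dz": 0, "wx": 0, "wy": 0, "wz": 1}, {"dx": 0, "dy": 0, "dz": 0, "wx": 0, "wy": 0, "wz": 1}, {"dx": 0, "dy": 0, "dz": 0, "wx": 0, "wy": 0, "wz": 1}, {"dx": 0, "dy": 0, "dz": 0, "wx": 0, "wy": 0, "wz": 1}, {"dx": 0, "dy": 0, "dz": 0, "wx": 0, "wy": 0, "wz": 0.6}, {"dx": 0, "dy": 0, "dz": 0, "wx": 0, "wy": 0, "wz": 0}, {"dx": 0, "dy": 0, "dz": 0, "wx": 0, "wy": 0, "wz": 0}], "jaw": 1}}

```text
t: 15.0
ee_pos: [0.6405, 0.0383, 0.1448]
orientation: [3.141, 0.051, -0.003]
contact_force: [1.1, 0.1, -0.2]
width: 0.0855
finger_force: 0.0
```

Emit:
{"method": "jog_arm", "body": {"increments": [{"dx": 0, "dy": 0, "dz": 0, "wx": 0, "wy": 0, "wz": 0}, {"dx": 0, "dy": 0, "dz": 0, "wx": 0, "wy": 0, "wz": 0}], "jaw": 1}}

```text
t: 15.2
ee_pos: [0.6409, 0.038, 0.1456]
orientation: [-3.141, -0.049, 0.001]
contact_force: [-0.0, 0.3, 0.6]
width: 0.0851
finger_force: 0.0
```

Run:
```python
from look import *
m=win(hsv(p,'yellow'),200,360,60,390);print('yel',rect(m,c,.118))
print('green',rect(win(hsv(p,'green'),200,360,60,390),c,.078))
```

```text
t 15.20 tcp [640.9  38.  145.6] yaw 1.77 zax [-5.e-04  1.e-04 -1.e+00] F [-0.   0.3  0.6] w 85.1 f 0.0 q [-0.07  0.65 -0.03  1.52  0.02  0.97 -1.65]
moved 0.00012112960480807275
yel (array([644.6,  36.2]), array([101.3,  54.9]), 1.42, array([647.5,  36.3]))
green (array([701.4,  31.8]), array([55.5, 22.2]), 86.75, array([702.1,  32.2]))
```

Emit:
{"method": "jog_arm", "body": {"increments": [{"dx": 0, "dy": 0, "dz": 0.5, "wx": 0, "wy": 0, "wz": 0}, {"dx": 0, "dy": 0, "dz": 0.8, "wx": 0, "wy": 0, "wz": 0}, {"dx": 0, "dy": 0, "dz": 0.8, "wx": 0, "wy": 0, "wz": 0}, {"dx": 0, "dy": 0, "dz": 0.6, "wx": 0, "wy": 0, "wz": 0}, {"dx": 0, "dy": 0, "dz": 0.3, "wx": 0, "wy": 0, "wz": 0}, {"dx": 0, "dy": 0, "dz": 0, "wx": 0, "wy": 0, "wz": 0}, {"dx": 0, "dy": 0, "dz": 0, "wx": 0, "wy": 0, "wz": 0}, {"dx": 0, "dy": 0, "dz": 0, "wx": 0, "wy": 0, "wz": 0}], "jaw": 1}}

```text
t: 16.05
ee_pos: [0.6422, 0.0382, 0.0572]
orientation: [-3.141, -0.048, -0.004]
contact_force: [0.2, -0.1, 0.4]
width: 0.0852
finger_force: 0.0
```

Emit:
{"method": "jog_arm", "body": {"increments": [{"dx": 0, "dy": 0, "dz": 0, "wx": 0, "wy": 0, "wz": 0}, {"dx": 0, "dy": 0, "dz": 0, "wx": 0, "wy": 0, "wz": 0}, {"dx": 0, "dy": 0, "dz": 0, "wx": 0, "wy": 0, "wz": 0}, {"dx": 0, "dy": 0, "dz": 0, "wx": 0, "wy": 0, "wz": 0}], "jaw": -1}}

```text
t: 16.45
ee_pos: [0.6419, 0.0379, 0.0569]
orientation: [3.141, 0.048, 0.003]
contact_force: [0.1, -1.3, 5.2]
width: 0.0551
finger_force: 65.6
```

Emit:
{"method": "jog_arm", "body": {"increments": [{"dx": 0, "dy": 0, "dz": -0.5, "wx": 0, "wy": 0, "wz": 0}, {"dx": 0, "dy": 0, "dz": -0.9, "wx": 0, "wy": 0, "wz": 0}, {"dx": 0, "dy": 0.3, "dz": -0.9, "wx": 0, "wy": 0, "wz": 0}, {"dx": -0.4, "dy": 0.9, "dz": -0.6, "wx": 0, "wy": 0, "wz": 0}, {"dx": -0.4, "dy": 1, "dz": 0, "wx": 0, "wy": 0, "wz": 0}, {"dx": -0.4, "dy": 1, "dz": 0, "wx": 0, "wy": 0, "wz": 0}, {"dx": -0.4, "dy": 1, "dz": 0, "wx": 0, "wy": 0, "wz": 0}, {"dx": -0.4, "dy": 1, "dz": 0, "wx": 0, "wy": 0, "wz": 0}, {"dx": -0.4, "dy": 1, "dz": 0, "wx": 0, "wy": 0, "wz": 0}, {"dx": -0.4, "dy": 1, "dz": 0, "wx": 0, "wy": 0, "wz": 0}, {"dx": -0.4, "dy": 1, "dz": 0, "wx": 0, "wy": 0, "wz": 0}, {"dx": -0.4, "dy": 1, "dz": 0, "wx": 0, "wy": 0, "wz": 0}], "jaw": -1}}

```text
t: 17.65
ee_pos: [0.5404, -0.2418, 0.143]
orientation: [-3.14, -0.048, 0.001]
contact_force: [-0.9, 0.1, -2.7]
width: 0.0548
finger_force: 64.9
```

Emit:
{"method": "jog_arm", "body": {"increments": [{"dx": -0.14, "dy": 0.59, "dz": 0, "wx": 0, "wy": 0, "wz": 0}, {"dx": 0, "dy": 0, "dz": 0, "wx": 0, "wy": 0, "wz": -0.7}, {"dx": 0, "dy": 0, "dz": 0, "wx": 0, "wy": 0, "wz": -1}, {"dx": 0, "dy": 0, "dz": 0, "wx": 0, "wy": 0, "wz": -1}, {"dx": 0, "dy": 0, "dz": 0, "wx": 0, "wy": 0, "wz": -1}, {"dx": 0, "dy": 0, "dz": 0, "wx": 0, "wy": 0, "wz": -1}, {"dx": 0, "dy": 0, "dz": 0, "wx": 0, "wy": 0, "wz": -1}, {"dx": 0, "dy": 0, "dz": 0, "wx": 0, "wy": 0, "wz": -1}, {"dx": 0, "dy": 0, "dz": 0, "wx": 0, "wy": 0, "wz": -1}, {"dx": 0, "dy": 0, "dz": 0, "wx": 0, "wy": 0, "wz": -1}, {"dx": 0, "dy": 0, "dz": 0, "wx": 0, "wy": 0, "wz": -1}, {"dx": 0, "dy": 0, "dz": 0, "wx": 0, "wy": 0, "wz": -0.7}], "jaw": -1}}

```text
t: 18.85
ee_pos: [0.538, -0.258, 0.1429]
orientation: [-2.311, -2.127, -0.001]
contact_force: [0.8, 0.9, -2.0]
width: 0.0548
finger_force: 64.9
```

Emit:
{"method": "jog_arm", "body": {"increments": [{"dx": 0, "dy": 0, "dz": 0, "wx": 0, "wy": 0, "wz": 0}, {"dx": 0, "dy": 0, "dz": 0, "wx": 0, "wy": 0, "wz": 0}, {"dx": 0, "dy": 0, "dz": 0, "wx": 0, "wy": 0, "wz": 0}, {"dx": 0, "dy": 0, "dz": 0, "wx": 0, "wy": 0, "wz": 0}], "jaw": -1}}

```text
t: 19.25
ee_pos: [0.5379, -0.2587, 0.1429]
orientation: [2.318, 2.12, -0.0]
contact_force: [-1.1, -0.5, -1.9]
width: 0.055
finger_force: 64.9
```

```bash
cat > held.py <<'E'
import sys
from look import *
col,L=sys.argv[1],float(sys.argv[2])
cv2.imwrite(f'pics/held_{col}.png',p[:,:,::-1])
o,M=state()
m=win(hsv(p,col),170,390,150,420)&(d<.25);v,u=np.nonzero(m);q=points(np.c_[u,v],d[v,u],c)
z=np.median(q[:,2]);r=rect(m,c,z);print('lid z',z,r,'in tool',np.round(M.T@(np.r_[r[0]/1000,z]-o['ee_pos'])*1e3,1))
mm=(hsv(p,col)&(d>.25)).astype(np.uint8);r=rect(mm,c,.01);print('board',r)
a=np.radians(r[2]);ax=np.array([np.cos(a),np.sin(a)]);ax*=np.sign(ax@M[:2,0])
print('board centre from far edge',r[0]+ax*(r[1][0]/2-90),'yaw',np.degrees(np.arctan2(ax[1],ax[0])))
E
python3 held.py yellow 100
```

```text
t 19.25 tcp [ 537.9 -258.7  142.9] yaw 84.91 zax [-0. -0. -1.] F [-1.1 -0.5 -1.9] w 55.0 f 64.9 q [ 0.69  0.63 -0.45  1.65  0.32  0.94  0.03]
moved 0.0001215758580208337
t 19.30 tcp [ 537.9 -258.7  142.9] yaw 84.92 zax [-0. -0. -1.] F [-0.6 -0.3 -2. ] w 54.9 f 64.9 q [ 0.69  0.63 -0.45  1.65  0.32  0.94  0.03]
lid z 0.20347992988387523 (array([ 540.2, -250.2]), array([90.3, 55. ]), 85.01, array([ 540.7, -244.4])) in tool [  8.6   1.5 -60.6]
board (array([ 545.3, -204.4]), array([75. , 68.5]), -5.06, array([ 545.7, -203.7]))
board centre from far edge [ 493.00459866 -199.76955736] yaw -5.06
```

Emit:
{"method": "jog_arm", "body": {"increments": [{"dx": -0.1, "dy": 0, "dz": 0.4, "wx": 0, "wy": 0, "wz": 0}, {"dx": 0, "dy": 0, "dz": 0.8, "wx": 0, "wy": 0, "wz": 0}, {"dx": 0, "dy": 0, "dz": 0.9, "wx": 0, "wy": 0, "wz": 0}, {"dx": 0, "dy": 0, "dz": 0.9, "wx": 0, "wy": 0, "wz": 0}, {"dx": 0, "dy": 0, "dz": 0.9, "wx": 0, "wy": 0, "wz": 0}, {"dx": 0, "dy": 0, "dz": 0.6, "wx": 0, "wy": 0, "wz": 0}, {"dx": 0, "dy": 0, "dz": 0.3, "wx": 0, "wy": 0, "wz": 0}, {"dx": 0, "dy": 0, "dz": 0.1, "wx": 0, "wy": 0, "wz": 0}, {"dx": 0, "dy": 0, "dz": 0, "wx": 0, "wy": 0, "wz": 0}, {"dx": 0, "dy": 0, "dz": 0, "wx": 0, "wy": 0, "wz": 0}, {"dx": 0, "dy": 0, "dz": 0, "wx": 0, "wy": 0, "wz": 0}], "jaw": -1}}

```text
t: 20.4
ee_pos: [0.5384, -0.2622, -0.0031]
orientation: [2.316, 2.12, 0.002]
contact_force: [-0.8, 0.1, -2.0]
width: 0.055
finger_force: 64.9
```

Emit:
{"method": "jog_arm", "body": {"increments": [{"dx": 0, "dy": 0, "dz": 0.12, "wx": 0, "wy": 0, "wz": 0}, {"dx": 0, "dy": 0, "dz": 0.1, "wx": 0, "wy": 0, "wz": 0}, {"dx": 0, "dy": 0, "dz": 0.06, "wx": 0, "wy": 0, "wz": 0}, {"dx": 0, "dy": 0, "dz": 0, "wx": 0, "wy": 0, "wz": 0}, {"dx": 0, "dy": 0, "dz": 0, "wx": 0, "wy": 0, "wz": 0}], "jaw": -1}}

```text
t: 20.9
ee_pos: [0.5378, -0.2621, -0.0111]
orientation: [2.317, 2.12, -0.0]
contact_force: [-2.9, -0.4, 7.1]
width: 0.0549
finger_force: 66.0
```

Contact of 7 N means the yellow tub is standing on the board. I'll release, lift and look.

Emit:
{"method": "jog_arm", "body": {"increments": [{"dx": 0, "dy": 0, "dz": 0, "wx": 0, "wy": 0, "wz": 0}, {"dx": 0, "dy": 0, "dz": 0, "wx": 0, "wy": 0, "wz": 0}, {"dx": 0, "dy": 0, "dz": 0, "wx": 0, "wy": 0, "wz": 0}, {"dx": 0, "dy": 0, "dz": -0.4, "wx": 0, "wy": 0, "wz": 0}, {"dx": 0, "dy": 0, "dz": -0.9, "wx": 0, "wy": 0, "wz": 0}, {"dx": 0, "dy": 0, "dz": -1, "wx": 0, "wy": 0, "wz": 0}, {"dx": 0, "dy": 0, "dz": -1, "wx": 0, "wy": 0, "wz": 0}, {"dx": 0, "dy": 0, "dz": -1, "wx": 0, "wy": 0, "wz": 0}, {"dx": 0, "dy": 0, "dz": -1, "wx": 0, "wy": 0, "wz": 0}, {"dx": 0, "dy": 0, "dz": 0, "wx": 0, "wy": 0, "wz": 0}, {"dx": 0, "dy": 0, "dz": 0, "wx": 0, "wy": 0, "wz": 0}, {"dx": 0, "dy": 0, "dz": 0, "wx": 0, "wy": 0, "wz": 0}], "jaw": 1}}

```text
t: 22.1
ee_pos: [0.5366, -0.2617, 0.1456]
orientation: [-2.316, -2.12, 0.002]
contact_force: [-0.7, -0.6, -0.9]
width: 0.0853
finger_force: 0.0
```

```bash
cat > lidcheck.py <<'E'
# lid rectangle (by height from depth) and board rectangle in the wrist picture
import sys
from look import *
col=sys.argv[1];m=hsv(p,col);v,u=np.nonzero(m);q=points(np.c_[u,v],d[v,u],c);z=np.full(m.shape,-1.);z[v,u]=q[:,2]
lid=cv2.morphologyEx(((z>.035)&(z<.07)).astype(np.uint8),cv2.MORPH_OPEN,np.ones((5,5)))
print(col,'lid',rect(lid,c,.05),'board',rect(m,c,.01))
E
python3 lidcheck.py yellow
python3 - <<'E'
from h import *
p,d=capture('top');c=camera_params('top')
for col,a,b,e,f,z in (('green',280,310,105,170,.078),):print(col,rect(win(hsv(p,col),a,b,e,f),c,z))
cv2.imwrite('pics/top2.png',p[:,:,::-1])
E
```

```text
t 22.10 tcp [ 536.6 -261.7  145.6] yaw 84.94 zax [-2.1e-03  7.0e-04 -1.0e+00] F [-0.7 -0.6 -0.9] w 85.3 f 0.0 q [ 0.69  0.63 -0.45  1.64  0.32  0.95  0.04]
moved 0.00016635139064991034
yellow lid (array([ 539.1, -260.7]), array([100. ,  55.5]), 84.95, array([ 539.3, -258.6])) board (array([ 540.7, -258.7]), array([176.9,  75. ]), 85.1, array([ 541.4, -252.3]))
green (array([638.5,  33.5]), array([137.7,  55. ]), -0.06, array([638.4,  33.3]))
```

Emit:
{"method": "jog_arm", "body": {"increments": [{"dx": 0.6, "dy": 0.2, "dz": 0, "wx": 0, "wy": 0, "wz": 0}, {"dx": 1, "dy": 0.25, "dz": 0, "wx": 0, "wy": 0, "wz": 0}, {"dx": 1, "dy": 0.25, "dz": 0, "wx": 0, "wy": 0, "wz": 0}, {"dx": 1, "dy": 0.25, "dz": 0, "wx": 0, "wy": 0, "wz": 0}, {"dx": 1, "dy": 0.25, "dz": 0, "wx": 0, "wy": 0, "wz": 0}, {"dx": 1, "dy": 0.25, "dz": 0, "wx": 0, "wy": 0, "wz": 0}, {"dx": 1, "dy": 0.25, "dz": 0, "wx": 0, "wy": 0, "wz": 0}, {"dx": 1, "dy": 0.25, "dz": 0, "wx": 0, "wy": 0, "wz": 0}, {"dx": 1, "dy": 0.25, "dz": 0, "wx": 0, "wy": 0, "wz": 0}, {"dx": 1, "dy": 0.25, "dz": 0, "wx": 0, "wy": 0, "wz": 0}, {"dx": 0.55, "dy": 0.15, "dz": 0, "wx": 0, "wy": 0, "wz": 0}, {"dx": 0, "dy": 0, "dz": 0, "wx": 0, "wy": 0, "wz": 0.6}], "jaw": 1}}

```text
t: 23.4
ee_pos: [0.642, 0.0389, 0.1455]
orientation: [-2.398, -2.024, -0.001]
contact_force: [-0.2, 0.6, 0.1]
width: 0.0853
finger_force: 0.0
```

Emit:
{"method": "jog_arm", "body": {"increments": [{"dx": 0, "dy": 0, "dz": 0, "wx": 0, "wy": 0, "wz": 1}, {"dx": 0, "dy": 0, "dz": 0, "wx": 0, "wy": 0, "wz": 1}, {"dx": 0, "dy": 0, "dz": 0, "wx": 0, "wy": 0, "wz": 1}, {"dx": 0, "dy": 0, "dz": 0, "wx": 0, "wy": 0, "wz": 1}, {"dx": 0, "dy": 0, "dz": 0, "wx": 0, "wy": 0, "wz": 1}, {"dx": 0, "dy": 0, "dz": 0, "wx": 0, "wy": 0, "wz": 1}, {"dx": 0, "dy": 0, "dz": 0, "wx": 0, "wy": 0, "wz": 1}, {"dx": 0, "dy": 0, "dz": 0, "wx": 0, "wy": 0, "wz": 1}, {"dx": 0, "dy": 0, "dz": 0, "wx": 0, "wy": 0, "wz": 1}, {"dx": 0, "dy": 0, "dz": 0, "wx": 0, "wy": 0, "wz": 1}, {"dx": 0, "dy": 0, "dz": 0, "wx": 0, "wy": 0, "wz": 0}, {"dx": 0, "dy": 0, "dz": 0, "wx": 0, "wy": 0, "wz": 0}], "jaw": 1}}

```text
t: 24.6
ee_pos: [0.6418, 0.0341, 0.1459]
orientation: [3.141, 0.008, -0.002]
contact_force: [0.5, -0.8, 0.1]
width: 0.0851
finger_force: 0.0
```

Emit:
{"method": "jog_arm", "body": {"increments": [{"dx": 0, "dy": 0, "dz": 0, "wx": 0, "wy": 0, "wz": 0}, {"dx": 0, "dy": 0, "dz": 0, "wx": 0, "wy": 0, "wz": 0}], "jaw": 1}}

```text
t: 24.8
ee_pos: [0.642, 0.0343, 0.1463]
orientation: [-3.141, -0.005, 0.0]
contact_force: [-0.1, -0.5, 0.3]
width: 0.0852
finger_force: 0.0
```

Run:
```python
from look import *
m=win(hsv(p,'green'),180,380,30,420);print('green',rect(m,c,.078))
v,u=np.nonzero(m);print(u.min(),u.max(),v.min(),v.max());q=points(np.c_[u,v],d[v,u],c);print(np.median(q[:,2]))
cv2.imwrite('pics/w6.png',p[:,:,::-1])
```

```text
t 24.80 tcp [642.   34.3 146.3] yaw 0.19 zax [-3.e-04  1.e-04 -1.e+00] F [-0.1 -0.5  0.3] w 85.2 f 0.0 q [-0.07  0.65 -0.03  1.51  0.02  0.98 -1.67]
moved 0.00020004961576425284
green (array([642.8,  32.9]), array([139.2,  54.2]), -1.55, array([648.4,  33. ]))
246 316 127 287
0.07757123910597369
```

View pics/w6.png

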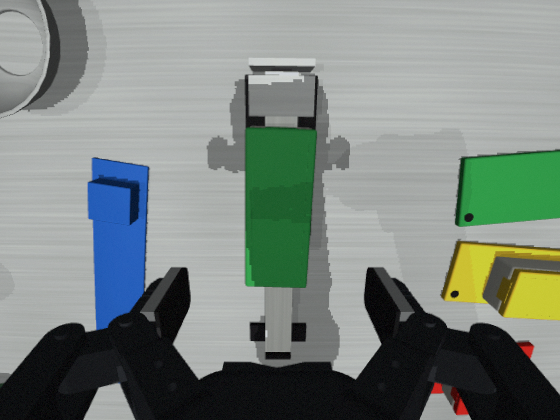

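The green tub lies alone on the holder rails at (280,207), with the fingers either side. The bar and lip show at (278,335).

Emit:
{"method": "jog_arm", "body": {"increments": [{"dx": 0, "dy": 0, "dz": 0.5, "wx": 0, "wy": 0, "wz": 0.05}, {"dx": 0, "dy": 0, "dz": 0.8, "wx": 0, "wy": 0, "wz": 0.05}, {"dx": 0, "dy": 0, "dz": 0.9, "wx": 0, "wy": 0, "wz": 0}, {"dx": 0, "dy": 0, "dz": 0.9, "wx": 0, "wy": 0, "wz": 0}, {"dx": 0, "dy": 0, "dz": 0.7, "wx": 0, "wy": 0, "wz": 0}, {"dx": 0, "dy": 0, "dz": 0.4, "wx": 0, "wy": 0, "wz": 0}, {"dx": 0, "dy": 0, "dz": 0.15, "wx": 0, "wy": 0, "wz": 0}, {"dx": 0, "dy": 0, "dz": 0, "wx": 0, "wy": 0, "wz": 0}, {"dx": 0, "dy": 0, "dz": 0, "wx": 0, "wy": 0, "wz": 0}, {"dx": 0, "dy": 0, "dz": 0, "wx": 0, "wy": 0, "wz": 0}], "jaw": 1}}

```text
t: 25.85
ee_pos: [0.6432, 0.0346, 0.0173]
orientation: [-3.141, 0.018, -0.004]
contact_force: [-0.5, 0.3, 0.5]
width: 0.0853
finger_force: 0.0
```

Emit:
{"method": "jog_arm", "body": {"increments": [{"dx": 0, "dy": 0, "dz": 0, "wx": 0, "wy": 0, "wz": 0}, {"dx": 0, "dy": 0, "dz": 0, "wx": 0, "wy": 0, "wz": 0}, {"dx": 0, "dy": 0, "dz": 0, "wx": 0, "wy": 0, "wz": 0}, {"dx": 0, "dy": 0, "dz": 0, "wx": 0, "wy": 0, "wz": 0}], "jaw": -1}}

```text
t: 26.25
ee_pos: [0.6428, 0.0344, 0.0169]
orientation: [3.141, -0.018, 0.003]
contact_force: [0.1, -0.4, 4.4]
width: 0.0551
finger_force: 66.0
```

Emit:
{"method": "jog_arm", "body": {"increments": [{"dx": 0, "dy": 0, "dz": -0.5, "wx": 0, "wy": 0, "wz": 0}, {"dx": 0, "dy": 0, "dz": -0.9, "wx": 0, "wy": 0, "wz": 0}, {"dx": 0, "dy": 0, "dz": -0.9, "wx": 0, "wy": 0, "wz": 0}, {"dx": 0, "dy": 0, "dz": -0.9, "wx": 0, "wy": 0, "wz": 0}, {"dx": 0, "dy": 0.5, "dz": -0.6, "wx": 0, "wy": 0, "wz": 0}, {"dx": 0.1, "dy": 1, "dz": 0, "wx": 0, "wy": 0, "wz": 0}, {"dx": 0.1, "dy": 1, "dz": 0, "wx": 0, "wy": 0, "wz": 0}, {"dx": 0.1, "dy": 1, "dz": 0, "wx": 0, "wy": 0, "wz": 0}, {"dx": 0, "dy": 1, "dz": 0, "wx": 0, "wy": 0, "wz": 0}, {"dx": 0, "dy": 1, "dz": 0, "wx": 0, "wy": 0, "wz": 0}, {"dx": 0, "dy": 1, "dz": 0, "wx": 0, "wy": 0, "wz": 0}, {"dx": 0, "dy": 1, "dz": 0, "wx": 0, "wy": 0, "wz": 0}], "jaw": -1}}

```text
t: 27.45
ee_pos: [0.6472, -0.1911, 0.1292]
orientation: [-3.14, 0.017, 0.004]
contact_force: [0.2, 0.1, -3.0]
width: 0.0551
finger_force: 65.2
```

Emit:
{"method": "jog_arm", "body": {"increments": [{"dx": 0, "dy": 1, "dz": 0, "wx": 0, "wy": 0, "wz": 0}, {"dx": 0, "dy": 1, "dz": 0, "wx": 0, "wy": 0, "wz": 0}, {"dx": 0, "dy": 0.1, "dz": 0, "wx": 0, "wy": 0, "wz": -1}, {"dx": 0, "dy": 0, "dz": 0, "wx": 0, "wy": 0, "wz": -1}, {"dx": 0, "dy": 0, "dz": 0, "wx": 0, "wy": 0, "wz": -1}, {"dx": 0, "dy": 0, "dz": 0, "wx": 0, "wy": 0, "wz": -1}, {"dx": 0, "dy": 0, "dz": 0, "wx": 0, "wy": 0, "wz": -1}, {"dx": 0, "dy": 0, "dz": 0, "wx": 0, "wy": 0, "wz": -1}, {"dx": 0, "dy": 0, "dz": 0, "wx": 0, "wy": 0, "wz": -1}, {"dx": 0, "dy": 0, "dz": 0, "wx": 0, "wy": 0, "wz": -1}, {"dx": 0, "dy": 0, "dz": 0, "wx": 0, "wy": 0, "wz": -1}, {"dx": 0, "dy": 0, "dz": 0, "wx": 0, "wy": 0, "wz": -1}], "jaw": -1}}

```text
t: 28.65
ee_pos: [0.6464, -0.2533, 0.1291]
orientation: [-2.41, -2.011, 0.003]
contact_force: [0.2, -0.3, -3.7]
width: 0.055
finger_force: 65.2
```

Emit:
{"method": "jog_arm", "body": {"increments": [{"dx": 0, "dy": 0, "dz": 0, "wx": 0, "wy": 0, "wz": -1}, {"dx": 0, "dy": 0, "dz": 0, "wx": 0, "wy": 0, "wz": -0.95}, {"dx": 0, "dy": 0, "dz": 0, "wx": 0, "wy": 0, "wz": 0}, {"dx": 0, "dy": 0, "dz": 0, "wx": 0, "wy": 0, "wz": 0}, {"dx": 0, "dy": 0, "dz": 0, "wx": 0, "wy": 0, "wz": 0}, {"dx": 0, "dy": 0, "dz": 0, "wx": 0, "wy": 0, "wz": 0}], "jaw": -1}}

```text
t: 29.25
ee_pos: [0.6477, -0.2533, 0.1299]
orientation: [-2.124, -2.314, 0.001]
contact_force: [-0.7, 0.3, -3.9]
width: 0.0553
finger_force: 65.2
```

```bash
python3 held.py green 140
```

```text
t 29.25 tcp [ 647.7 -253.3  129.9] yaw 94.89 zax [-4.e-04 -1.e-04 -1.e+00] F [-0.7  0.3 -3.9] w 55.3 f 65.2 q [ 0.59  0.79 -0.48  1.35  0.38  1.09  0.14]
moved 0.00015096862973207337
t 29.30 tcp [ 647.7 -253.4  129.9] yaw 94.90 zax [-3.e-04 -2.e-04 -1.e+00] F [ 0.7 -0.6 -3.9] w 55.2 f 65.2 q [ 0.59  0.79 -0.48  1.35  0.38  1.09  0.14]
lid z 0.19046358254428924 (array([ 648.1, -238.9]), array([102.8,  55. ]), -85.7, array([ 647.5, -230.7])) in tool [ 14.4   1.6 -60.5]
board (array([ 644.6, -179.1]), array([74.7, 31.2]), 4.92, array([ 645.5, -179. ]))
board centre from far edge [ 592.14399317 -183.61551188] yaw 4.92
```

View pics/held_green.png

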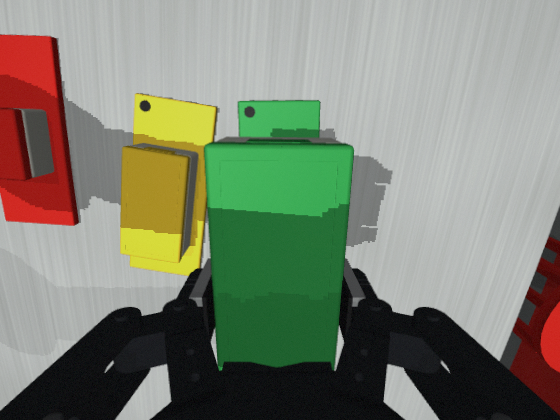

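The green tub is held over its board, with its lid's far edge at row ~143. I'll check its tilt and far edge before lowering.

Run:
```python
from look import *
o,M=state()
m=win(hsv(p,'green'),190,370,130,370)&(d<.25)&(d>.05);m=cv2.erode(m.astype(np.uint8),np.ones((7,7)))>0
v,u=np.nonzero(m);q=(points(np.c_[u,v],d[v,u],c)-o['ee_pos'])@M*1e3
k=abs(q[:,2]+60)<8;q=q[k];A=np.c_[q[:,:2],np.ones(len(q))];print('plane z=ax+by+c (tool)',np.linalg.lstsq(A,q[:,2],rcond=None)[0],len(q))
for uu in (240,278,320):
    vs=np.arange(134,152);print(uu,[(int(r),*np.round((points([[uu,r]],[d[r,uu]],c)[0]-o['ee_pos'])@M*1e3).astype(int)[[0,2]],p[r,uu].tolist()) for r in vs[::2]])
p,d=capture('top');c=camera_params('top');print('top',rect(win(hsv(p,'green'),330,440,100,170),c,.19));cv2.imwrite('pics/top3.png',p[90:250,280:440,::-1])
```

```text
t 29.30 tcp [ 647.7 -253.4  129.9] yaw 94.90 zax [-3.e-04 -2.e-04 -1.e+00] F [ 0.7 -0.6 -3.9] w 55.2 f 65.2 q [ 0.59  0.79 -0.48  1.35  0.38  1.09  0.14]
moved 0.00011387788082661832
t 29.35 tcp [ 647.8 -253.4  130. ] yaw 94.92 zax [-2.e-04 -1.e-04 -1.e+00] F [ 0.4 -0.  -3.7] w 55.0 f 65.2 q [ 0.59  0.79 -0.48  1.35  0.38  1.09  0.14]
plane z=ax+by+c (tool) [ 1.34938525e-03  8.76561742e-04 -6.05701973e+01] 21781
240 [(134, np.int64(60), np.int64(122), [62, 169, 88]), (136, np.int64(59), np.int64(120), [68, 144, 83]), (138, np.int64(68), np.int64(-37), [89, 89, 85]), (140, np.int64(68), np.int64(-47), [93, 93, 89]), (142, np.int64(68), np.int64(-56), [49, 74, 53]), (144, np.int64(67), np.int64(-60), [32, 100, 46]), (146, np.int64(67), np.int64(-61), [46, 147, 69]), (148, np.int64(66), np.int64(-61), [62, 168, 86]), (150, np.int64(65), np.int64(-60), [67, 178, 93])]
278 [(134, np.int64(60), np.int64(121), [38, 111, 55]), (136, np.int64(59), np.int64(120), [38, 112, 56]), (138, np.int64(68), np.int64(-33), [76, 83, 76]), (140, np.int64(68), np.int64(-51), [18, 59, 28]), (142, np.int64(68), np.int64(-56), [36, 117, 55]), (144, np.int64(67), np.int64(-59), [30, 95, 46]), (146, np.int64(67), np.int64(-62), [44, 141, 67]), (148, np.int64(66), np.int64(-61), [57, 161, 81]), (150, np.int64(65), np.int64(-59), [63, 176, 88])]
320 [(134, np.int64(60), np.int64(129), [118, 119, 119]), (136, np.int64(58), np.int64(131), [118, 121, 122]), (138, np.int64(68), np.int64(-32), [94, 95, 91]), (140, np.int64(68), np.int64(-42), [91, 90, 86]), (142, np.int64(67), np.int64(-48), [75, 86, 74]), (144, np.int64(67), np.int64(-59), [22, 73, 34]), (146, np.int64(67), np.int64(-60), [43, 135, 64]), (148, np.int64(66), np.int64(-60), [53, 155, 76]), (150, np.int64(65), np.int64(-61), [61, 172, 85])]
top (array([ 602.9, -207.9]), array([153.1,  62.8]), -85.01, array([ 593.7, -191.5]))
```

Emit:
{"method": "jog_arm", "body": {"increments": [{"dx": 0.08, "dy": 0.03, "dz": 0.4, "wx": 0, "wy": 0, "wz": 0}, {"dx": 0, "dy": 0, "dz": 0.8, "wx": 0, "wy": 0, "wz": 0}, {"dx": 0, "dy": 0, "dz": 0.9, "wx": 0, "wy": 0, "wz": 0}, {"dx": 0, "dy": 0, "dz": 0.9, "wx": 0, "wy": 0, "wz": 0}, {"dx": 0, "dy": 0, "dz": 0.7, "wx": 0, "wy": 0, "wz": 0}, {"dx": 0, "dy": 0, "dz": 0.5, "wx": 0, "wy": 0, "wz": 0}, {"dx": 0, "dy": 0, "dz": 0.25, "wx": 0, "wy": 0, "wz": 0}, {"dx": 0, "dy": 0, "dz": 0, "wx": 0, "wy": 0, "wz": 0}, {"dx": 0, "dy": 0, "dz": 0, "wx": 0, "wy": 0, "wz": 0}, {"dx": 0, "dy": 0, "dz": 0, "wx": 0, "wy": 0, "wz": 0}], "jaw": -1}}

```text
t: 30.4
ee_pos: [0.6497, -0.2512, -0.002]
orientation: [2.122, 2.313, 0.002]
contact_force: [0.6, 0.5, -3.1]
width: 0.055
finger_force: 65.1
```

Emit:
{"method": "jog_arm", "body": {"increments": [{"dx": 0, "dy": -0.03, "dz": 0.12, "wx": 0, "wy": 0, "wz": 0}, {"dx": 0, "dy": 0, "dz": 0.12, "wx": 0, "wy": 0, "wz": 0}, {"dx": 0, "dy": 0, "dz": 0.09, "wx": 0, "wy": 0, "wz": 0}, {"dx": 0, "dy": 0, "dz": 0, "wx": 0, "wy": 0, "wz": 0}, {"dx": 0, "dy": 0, "dz": 0, "wx": 0, "wy": 0, "wz": 0}], "jaw": -1}}

```text
t: 30.9
ee_pos: [0.6479, -0.2514, -0.011]
orientation: [2.123, 2.314, -0.0]
contact_force: [-3.4, 0.5, 5.7]
width: 0.055
finger_force: 66.3
```

Emit:
{"method": "jog_arm", "body": {"increments": [{"dx": 0, "dy": 0, "dz": 0, "wx": 0, "wy": 0, "wz": 0}, {"dx": 0, "dy": 0, "dz": 0, "wx": 0, "wy": 0, "wz": 0}, {"dx": 0, "dy": 0, "dz": 0, "wx": 0, "wy": 0, "wz": 0}, {"dx": 0, "dy": 0, "dz": -0.4, "wx": 0, "wy": 0, "wz": 0}, {"dx": 0, "dy": 0, "dz": -0.9, "wx": 0, "wy": 0, "wz": 0}, {"dx": 0, "dy": 0, "dz": -1, "wx": 0, "wy": 0, "wz": 0}, {"dx": 0, "dy": 0, "dz": -1, "wx": 0, "wy": 0, "wz": 0}, {"dx": 0, "dy": 0, "dz": -1, "wx": 0, "wy": 0, "wz": 0}, {"dx": 0, "dy": 0, "dz": -1, "wx": 0, "wy": 0, "wz": 0}, {"dx": 0, "dy": 0, "dz": 0, "wx": 0, "wy": 0, "wz": 0}, {"dx": 0, "dy": 0, "dz": 0, "wx": 0, "wy": 0, "wz": 0}, {"dx": 0, "dy": 0, "dz": 0, "wx": 0, "wy": 0, "wz": 0}], "jaw": 1}}

```text
t: 32.1
ee_pos: [0.6467, -0.251, 0.1445]
orientation: [-2.122, -2.314, 0.002]
contact_force: [-0.6, -0.3, 0.4]
width: 0.0857
finger_force: 0.0
```

```bash
python3 lidcheck.py green
python3 - <<'E'
from h import *
p,d=capture('top');c=camera_params('top');cv2.imwrite('pics/top4.png',p[:,:,::-1]);np.save('top4_p.npy',p);np.save('top4_d.npy',d)
# bar by grey level: slice across
g=cv2.cvtColor(p,cv2.COLOR_RGB2GRAY)
for v in (165,175,185,195):print(v,g[v,280:312].tolist())
for u in (290,295,300):print(u,g[100:215,u].tolist())
E
```

```text
t 32.10 tcp [ 646.7 -251.   144.5] yaw 94.95 zax [-2.2e-03  5.0e-04 -1.0e+00] F [-0.6 -0.3  0.4] w 85.7 f 0.0 q [ 0.58  0.78 -0.49  1.34  0.37  1.12  0.14]
moved 0.00021385603094881134
green lid (array([ 649.2, -252.5]), array([139.5,  55.6]), -85.85, array([ 648.8, -247.5])) board (array([ 651.4, -253.5]), array([181.6,  74.5]), -84.76, array([ 651. , -246.3]))
165 [119, 120, 120, 118, 118, 119, 120, 119, 119, 125, 118, 141, 142, 140, 143, 143, 141, 143, 139, 142, 115, 114, 112, 123, 123, 121, 121, 120, 119, 120, 122, 119]
175 [121, 120, 117, 120, 118, 121, 124, 122, 124, 121, 88, 141, 143, 145, 141, 143, 144, 142, 142, 142, 82, 112, 110, 119, 118, 122, 123, 122, 122, 120, 123, 124]
185 [126, 124, 126, 119, 123, 121, 122, 124, 125, 124, 98, 142, 138, 140, 145, 143, 148, 143, 141, 139, 97, 114, 113, 122, 120, 121, 120, 122, 121, 121, 120, 123]
195 [127, 123, 123, 125, 126, 124, 124, 124, 124, 122, 98, 143, 143, 142, 144, 143, 142, 141, 142, 144, 94, 113, 110, 120, 124, 119, 120, 119, 119, 122, 118, 123]
290 [119, 118, 119, 121, 123, 116, 122, 127, 112, 67, 57, 116, 124, 128, 129, 125
[... 821 characters left out ...]
, 141, 140, 141, 143, 141, 145, 143, 140, 142, 141, 141, 140, 144, 144, 141, 146, 143, 142, 144, 140, 142, 142, 144, 144, 123, 66, 41, 39, 54, 98, 119, 121, 120, 116, 117, 120]
300 [115, 117, 117, 113, 117, 116, 116, 126, 109, 65, 49, 114, 126, 130, 130, 129, 126, 124, 126, 127, 129, 72, 104, 105, 103, 103, 103, 104, 105, 107, 105, 106, 104, 102, 105, 106, 101, 107, 104, 106, 105, 102, 107, 102, 105, 102, 105, 97, 102, 99, 72, 71, 70, 68, 70, 64, 67, 64, 64, 64, 69, 69, 71, 78, 113, 115, 114, 116, 114, 108, 97, 99, 95, 94, 90, 82, 79, 84, 77, 77, 78, 82, 101, 95, 95, 97, 93, 96, 95, 95, 92, 96, 95, 94, 92, 94, 94, 94, 89, 79, 46, 40, 37, 32, 39, 38, 43, 60, 103, 121, 120, 119, 116, 116, 116]
```

Emit:
{"method": "jog_arm", "body": {"increments": [{"dx": 0.7, "dy": -0.2, "dz": 0, "wx": 0, "wy": 0, "wz": 0}, {"dx": 1, "dy": -0.2, "dz": 0, "wx": 0, "wy": 0, "wz": 0}, {"dx": 1, "dy": -0.2, "dz": 0, "wx": 0, "wy": 0, "wz": 0}, {"dx": 1, "dy": -0.2, "dz": 0, "wx": 0, "wy": 0, "wz": 0}, {"dx": 1, "dy": -0.2, "dz": 0, "wx": 0, "wy": 0, "wz": 0}, {"dx": 1, "dy": -0.2, "dz": 0, "wx": 0, "wy": 0, "wz": 0}, {"dx": 1, "dy": -0.2, "dz": 0, "wx": 0, "wy": 0, "wz": 0}, {"dx": 1, "dy": -0.2, "dz": 0, "wx": 0, "wy": 0, "wz": 0}, {"dx": 1, "dy": -0.2, "dz": 0, "wx": 0, "wy": 0, "wz": 0}, {"dx": 1, "dy": -0.2, "dz": 0, "wx": 0, "wy": 0, "wz": 0}, {"dx": 0, "dy": 0, "dz": 0, "wx": 0, "wy": 0, "wz": 0.9}, {"dx": 0, "dy": 0, "dz": 0, "wx": 0, "wy": 0, "wz": 1}], "jaw": 1}}

```text
t: 33.4
ee_pos: [0.5618, 0.0352, 0.1448]
orientation: [-2.412, -2.01, 0.002]
contact_force: [0.4, -0.3, 0.1]
width: 0.0856
finger_force: 0.0
```

Emit:
{"method": "jog_arm", "body": {"increments": [{"dx": 0, "dy": 0, "dz": 0, "wx": 0, "wy": 0, "wz": 1}, {"dx": 0, "dy": 0, "dz": 0, "wx": 0, "wy": 0, "wz": 1}, {"dx": 0, "dy": 0, "dz": 0, "wx": 0, "wy": 0, "wz": 1}, {"dx": 0, "dy": 0, "dz": 0, "wx": 0, "wy": 0, "wz": 1}, {"dx": 0, "dy": 0, "dz": 0, "wx": 0, "wy": 0, "wz": 1}, {"dx": 0, "dy": 0, "dz": 0, "wx": 0, "wy": 0, "wz": 1}, {"dx": 0, "dy": 0, "dz": 0, "wx": 0, "wy": 0, "wz": 1}, {"dx": 0, "dy": 0, "dz": 0, "wx": 0, "wy": 0, "wz": 1}, {"dx": 0, "dy": 0, "dz": 0, "wx": 0, "wy": 0, "wz": 1}, {"dx": 0, "dy": 0, "dz": 0, "wx": 0, "wy": 0, "wz": 0.95}], "jaw": 1}}

```text
t: 34.4
ee_pos: [0.5621, 0.0337, 0.1446]
orientation: [3.142, -0.004, -0.003]
contact_force: [-0.2, 0.7, -0.6]
width: 0.0851
finger_force: 0.0
```

Emit:
{"method": "jog_arm", "body": {"increments": [{"dx": 0, "dy": 0, "dz": 0, "wx": 0, "wy": 0, "wz": 0}, {"dx": 0, "dy": 0, "dz": 0, "wx": 0, "wy": 0, "wz": 0}, {"dx": 0, "dy": 0, "dz": 0, "wx": 0, "wy": 0, "wz": 0}, {"dx": 0, "dy": 0, "dz": 0, "wx": 0, "wy": 0, "wz": 0}], "jaw": 1}}

```text
t: 34.8
ee_pos: [0.5627, 0.0335, 0.1454]
orientation: [-3.141, -0.005, 0.001]
contact_force: [0.2, -1.3, -0.9]
width: 0.0851
finger_force: 0.0
```

Run:
```python
from look import *
cv2.imwrite('pics/w7.png',p[:,:,::-1]);np.save('w7p.npy',p);np.save('w7d.npy',d);np.save('w7c.npy',c,allow_pickle=True)
ct=camera_params('top')
print('top bar near end',plane([[295,203.5]],ct,.034),'pts',plane([[295,125],[295,165],[295,195]],ct,.034).round(4).tolist())
m=win(hsv(p,'blue'),0,280,0,420)
print('bar_mid',[(np.round(r['uv']),round(r['confidence'],2),plane([r['uv']],c,.03)[0].round(4)) for r in landmark_of('bar_mid','wrist')])
print('holder',[(np.round(r['uv']),round(r['confidence'],2),plane([r['uv']],c,0)[0].round(4)) for r in landmark_of('holder','wrist')])
print('rest',[(np.round(r['uv']),round(r['confidence'],2),plane([r['uv']],c,0)[0].round(4)) for r in landmark_of('rest','wrist')])
```

```text
t 34.80 tcp [562.7  33.5 145.4] yaw 0.20 zax [-3.e-04  2.e-04 -1.e+00] F [ 0.2 -1.3 -0.9] w 85.1 f 0.0 q [-0.07  0.54 -0.04  1.75  0.03  0.85 -1.69]
moved 0.00015274798836117237
top bar near end [[0.45688909 0.03224966 0.034     ]] pts [[0.7079, 0.0327, 0.034], [0.5786, 0.0325, 0.034], [0.4836, 0.0323, 0.034]]
bar_mid [(array([276., 154.]), 0.73, array([0.6065, 0.0341, 0.03  ]))]
holder [(array([280., 156.]), 0.6, array([0.6011, 0.0305, 0.    ])), (array([467., 316.]), 0.55, array([ 0.4026, -0.2074,  0.    ]))]
rest [(array([106., 220.]), 0.57, array([0.5294, 0.2252, 0.    ])), (array([487., 337.]), 0.15, array([ 0.3699, -0.2422,  0.    ]))]
```

View pics/w7.png

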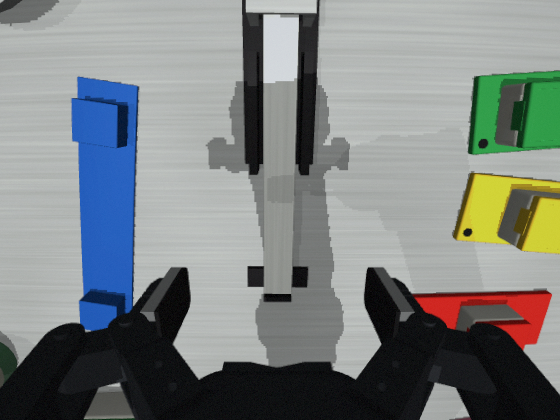

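The wrist view shows the bar free of tubs, running from (281,20) down to its near end at about (278,294) behind the lip. There is finger room on both sides, and the rest is at (107,205).

Run:
```python
from h import *
p=np.load('w7p.npy');c=camera_params('wrist');g=cv2.cvtColor(p,cv2.COLOR_RGB2GRAY).astype(int)
print(g[284:304,278].tolist(),g[225,255:305].tolist(),g[120,255:305].tolist())
print(plane([[278,294],[278,292]],c,.034).round(4).tolist())
```

```text
[143, 143, 144, 143, 142, 142, 143, 142, 141, 137, 8, 15, 6, 13, 16, 16, 16, 43, 99, 118] [185, 185, 184, 146, 122, 123, 120, 122, 120, 143, 149, 144, 146, 148, 146, 147, 145, 145, 148, 150, 146, 146, 149, 148, 148, 150, 148, 146, 144, 146, 148, 148, 147, 147, 149, 146, 147, 144, 110, 105, 109, 109, 110, 110, 111, 110, 117, 122, 121, 122] [21, 16, 11, 3, 9, 14, 18, 20, 112, 146, 154, 153, 152, 150, 149, 149, 152, 154, 150, 152, 152, 152, 149, 151, 153, 152, 153, 151, 150, 151, 149, 145, 147, 147, 151, 152, 154, 151, 152, 153, 148, 77, 17, 15, 13, 4, 9, 19, 22, 24]
[[0.458, 0.0319, 0.034], [0.4605, 0.0319, 0.034]]
```

Emit:
{"method": "jog_arm", "body": {"increments": [{"dx": 0, "dy": 0, "dz": 0.5, "wx": 0, "wy": 0, "wz": 0}, {"dx": 0, "dy": 0, "dz": 0.9, "wx": 0, "wy": 0, "wz": 0}, {"dx": 0, "dy": 0, "dz": 0.9, "wx": 0, "wy": 0, "wz": 0}, {"dx": 0, "dy": 0, "dz": 0.9, "wx": 0, "wy": 0, "wz": 0}, {"dx": 0, "dy": 0, "dz": 0.9, "wx": 0, "wy": 0, "wz": 0}, {"dx": 0, "dy": 0, "dz": 0.7, "wx": 0, "wy": 0, "wz": 0}, {"dx": 0, "dy": 0, "dz": 0.4, "wx": 0, "wy": 0, "wz": 0}, {"dx": 0, "dy": 0, "dz": 0.25, "wx": 0, "wy": 0, "wz": 0}, {"dx": 0, "dy": 0, "dz": 0, "wx": 0, "wy": 0, "wz": 0}, {"dx": 0, "dy": 0, "dz": 0, "wx": 0, "wy": 0, "wz": 0}, {"dx": 0, "dy": 0, "dz": 0, "wx": 0, "wy": 0, "wz": 0}], "jaw": 1}}

```text
t: 36.1
ee_pos: [0.5637, 0.0337, -0.0169]
orientation: [-3.141, -0.004, -0.004]
contact_force: [-0.7, -0.2, -0.2]
width: 0.0855
finger_force: 0.0
```

Emit:
{"method": "jog_arm", "body": {"increments": [{"dx": 0, "dy": 0, "dz": 0, "wx": 0, "wy": 0, "wz": 0}, {"dx": 0, "dy": 0, "dz": 0, "wx": 0, "wy": 0, "wz": 0}, {"dx": 0, "dy": 0, "dz": 0, "wx": 0, "wy": 0, "wz": 0}, {"dx": 0, "dy": 0, "dz": 0, "wx": 0, "wy": 0, "wz": 0}, {"dx": 0, "dy": 0, "dz": 0, "wx": 0, "wy": 0, "wz": 0}], "jaw": -1}}

```text
t: 36.6
ee_pos: [0.5631, 0.0336, -0.0175]
orientation: [3.142, 0.003, 0.001]
contact_force: [-0.1, 0.3, 3.6]
width: 0.0288
finger_force: 59.5
```

Emit:
{"method": "jog_arm", "body": {"increments": [{"dx": -0.015, "dy": 0, "dz": -0.08, "wx": 0, "wy": -0.072, "wz": 0}, {"dx": -0.015, "dy": 0, "dz": -0.08, "wx": 0, "wy": -0.072, "wz": 0}, {"dx": -0.015, "dy": 0, "dz": -0.08, "wx": 0, "wy": -0.072, "wz": 0}, {"dx": -0.015, "dy": 0, "dz": -0.08, "wx": 0, "wy": -0.072, "wz": 0}, {"dx": -0.015, "dy": 0, "dz": -0.08, "wx": 0, "wy": -0.072, "wz": 0}, {"dx": 0, "dy": 0, "dz": 0, "wx": 0, "wy": 0, "wz": 0}, {"dx": 0, "dy": 0, "dz": 0, "wx": 0, "wy": 0, "wz": 0}, {"dx": 0, "dy": 0, "dz": 0, "wx": 0, "wy": 0, "wz": 0}, {"dx": 0, "dy": 0, "dz": 0, "wx": 0, "wy": 0, "wz": 0}], "jaw": -1}}

```text
t: 37.5
ee_pos: [0.5605, 0.0337, -0.006]
orientation: [3.141, 0.004, -0.08]
contact_force: [-0.3, -0.7, -1.4]
width: 0.0286
finger_force: 59.2
```

Run:
```python
from look import *
cv2.imwrite('pics/w8.png',p[:,:,::-1])
g=p.sum(2)
for uu in (278,):
    for r in range(20,400,15):
        P=points([[uu,r]],[d[r,uu]],c)[0]*1e3;print(r,P.round().astype(int).tolist(),g[r,uu])
```

```text
t 37.50 tcp [560.5  33.7  -6. ] yaw 0.14 zax [-5.070e-02 -1.000e-04 -9.987e-01] F [-0.3 -0.7 -1.4] w 28.6 f 59.2 q [-0.07  0.78 -0.03  1.82  0.03  0.6  -1.7 ]
moved 5.2882567792900126e-05
20 [675, 33, 37] 698
35 [670, 33, 39] 698
50 [665, 33, 39] 699
65 [660, 33, 40] 546
80 [655, 33, 40] 500
95 [650, 33, 39] 501
110 [644, 33, 40] 503
125 [639, 33, 40] 504
140 [633, 33, 41] 500
155 [627, 33, 42] 498
170 [621, 33, 41] 509
185 [615, 33, 43] 504
200 [609, 33, 44] 500
215 [602, 33, 43] 497
230 [595, 33, 43] 499
245 [589, 33, 44] 447
260 [581, 33, 44] 448
275 [573, 33, 44] 449
290 [565, 33, 44] 444
305 [558, 33, 45] 444
320 [549, 33, 46] 492
335 [541, 33, 46] 492
350 [532, 33, 47] 483
365 [522, 33, 47] 489
380 [579, 33, 104] 58
395 [581, 33, 110] 56
```

View pics/w8.png

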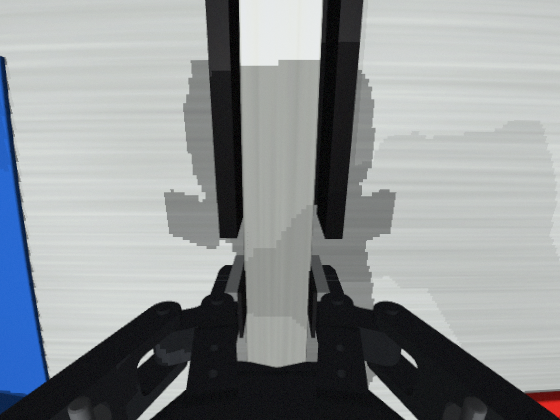

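The bar is held level in the jaws, with depth showing it tilted by about 3° and its open end clear of the lip. I'll draw it out along its own axis.

Emit:
{"method": "jog_arm", "body": {"increments": [{"dx": -0.15, "dy": 0, "dz": 0, "wx": 0, "wy": 0, "wz": 0}, {"dx": -0.3, "dy": 0, "dz": 0, "wx": 0, "wy": 0, "wz": 0}, {"dx": -0.4, "dy": 0, "dz": 0, "wx": 0, "wy": 0, "wz": 0}, {"dx": -0.4, "dy": 0, "dz": 0, "wx": 0, "wy": 0, "wz": 0}, {"dx": -0.4, "dy": 0, "dz": 0, "wx": 0, "wy": 0, "wz": 0}, {"dx": -0.2, "dy": 0, "dz": 0, "wx": 0, "wy": 0, "wz": 0}, {"dx": -0.1, "dy": 0, "dz": 0, "wx": 0, "wy": 0, "wz": 0}, {"dx": 0, "dy": 0, "dz": 0, "wx": 0, "wy": 0, "wz": 0}, {"dx": 0, "dy": 0, "dz": 0, "wx": 0, "wy": 0, "wz": 0}, {"dx": 0, "dy": 0, "dz": 0, "wx": 0, "wy": 0, "wz": 0}], "jaw": -1}}

```text
t: 38.55
ee_pos: [0.503, 0.0335, -0.0029]
orientation: [-3.141, -0.004, 0.077]
contact_force: [0.4, -0.0, -1.7]
width: 0.0287
finger_force: 59.2
```

Emit:
{"method": "jog_arm", "body": {"increments": [{"dx": 0, "dy": 0, "dz": -0.5, "wx": 0, "wy": 0, "wz": 0}, {"dx": 0, "dy": 0, "dz": -0.8, "wx": 0, "wy": 0, "wz": 0}, {"dx": 0, "dy": 0, "dz": -0.9, "wx": 0, "wy": 0.12, "wz": 0}, {"dx": 0, "dy": 0, "dz": -0.8, "wx": 0, "wy": 0.12, "wz": 0}, {"dx": 0, "dy": -0.3, "dz": -0.5, "wx": 0, "wy": 0.12, "wz": 0}, {"dx": -0.1, "dy": -0.8, "dz": 0, "wx": 0, "wy": 0, "wz": 0}, {"dx": -0.2, "dy": -1, "dz": 0, "wx": 0, "wy": 0, "wz": 0}, {"dx": -0.2, "dy": -1, "dz": 0, "wx": 0, "wy": 0, "wz": 0}, {"dx": -0.2, "dy": -1, "dz": 0, "wx": 0, "wy": 0, "wz": 0}, {"dx": -0.1, "dy": -1, "dz": 0, "wx": 0, "wy": 0, "wz": 0}, {"dx": 0, "dy": -1, "dz": 0, "wx": 0, "wy": 0, "wz": 0}, {"dx": 0, "dy": -0.5, "dz": 0, "wx": 0, "wy": 0, "wz": 0}], "jaw": -1}}

```text
t: 39.75
ee_pos: [0.481, 0.236, 0.1017]
orientation: [-3.139, -0.012, 0.001]
contact_force: [-0.3, 0.5, -1.6]
width: 0.0293
finger_force: 59.4
```

Emit:
{"method": "jog_arm", "body": {"increments": [{"dx": 0, "dy": 0, "dz": 0, "wx": 0, "wy": 0, "wz": 0.4}, {"dx": 0, "dy": 0, "dz": 0, "wx": 0, "wy": 0, "wz": 0.4}, {"dx": 0, "dy": 0, "dz": 0, "wx": 0, "wy": 0, "wz": 0.36}, {"dx": 0, "dy": 0, "dz": 0, "wx": 0, "wy": 0, "wz": 0}, {"dx": 0, "dy": 0, "dz": 0, "wx": 0, "wy": 0, "wz": 0}, {"dx": 0, "dy": 0, "dz": 0, "wx": 0, "wy": 0, "wz": 0}, {"dx": 0, "dy": 0, "dz": 0, "wx": 0, "wy": 0, "wz": 0}], "jaw": -1}}

```text
t: 40.45
ee_pos: [0.4822, 0.2313, 0.1019]
orientation: [-3.132, 0.25, 0.0]
contact_force: [0.1, 0.6, -2.0]
width: 0.0288
finger_force: 59.3
```

Run:
```python
from look import *
cv2.imwrite('pics/w9.png',p[:,:,::-1]);o,M=state()
g=p.sum(2)
for r in range(0,400,20):
        P=points([[278,r]],[d[r,278]],c)[0];print(r,(P*1e3).round().astype(int).tolist(),((P-o['ee_pos'])@M*1e3).round().astype(int).tolist(),p[r,278])
```

```text
t 40.45 tcp [482.2 231.3 101.9] yaw -9.13 zax [-0.e+00  1.e-04 -1.e+00] F [ 0.1  0.6 -2. ] w 28.8 f 59.3 q [-0.51  0.56  0.03  1.87 -0.02  0.71 -2.19]
moved 6.560313147008223e-05
t 40.50 tcp [482.2 231.3 101.9] yaw -9.13 zax [-1.e-04  1.e-04 -1.e+00] F [ 0.1 -0.2 -2.4] w 29.0 f 59.3 q [-0.51  0.56  0.03  1.87 -0.02  0.71 -2.19]
0 [599, 212, 152] [119, 0, -50] [204 210 208]
20 [593, 213, 152] [112, 0, -50] [207 211 210]
40 [586, 214, 153] [106, 0, -51] [207 210 211]
60 [580, 215, 153] [99, 0, -51] [159 163 160]
80 [573, 216, 152] [92, 0, -50] [143 147 143]
100 [566, 218, 152] [85, 0, -50] [144 147 143]
120 [559, 219, 152] [78, 0, -51] [144 147 142]
140 [551, 220, 153] [70, 0, -51] [143 146 141]
160 [543, 221, 152] [62, 0, -51] [144 146 143]
180 [536, 222, 153] [54, 0, -51] [143 146 141]
200 [527, 224, 153] [46, 0, -51] [142 145 141]
220 [518, 225, 152] [36, 0, -50] [140 144 139]
240 [509, 227, 153] [28, 0, -51] [130 132 128]
260 [500, 228, 152] [18, 0, -51] [126 129 124]
280 [490, 230, 153] [8, 0, -51] [127 128 126]
300 [480, 231, 154] [-2, 0, -52] [125 128 125]
320 [468, 233, 153] [-14, 0, -51] [139 142 138]
340 [458, 235, 154] [-25, 1, -52] [209 213 210]
360 [445, 237, 153] [-38, 1, -51] [207 212 208]
380 [495, 229, 213] [13, 0, -111] [15 15 15]
```

View pics/w9.png

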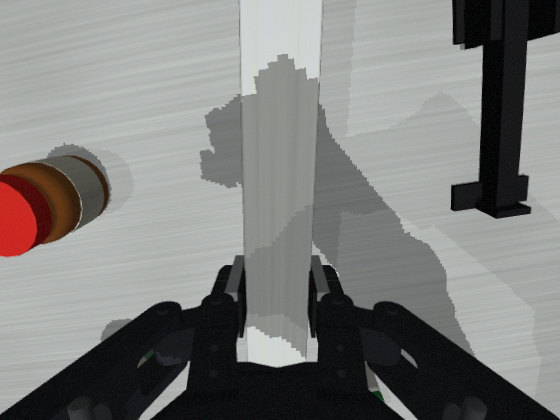

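The bar is level in the jaws at (280,180) and hides the rest below it. The jar is at (45,205), well clear. I'll check the bar ends against the rest from the fixed cameras.

Run:
```python
from h import *
o,M=state()
s0=np.load('scene_p.npy');cs=camera_params('scene');print('rest scene',rect(win(hsv(s0,'blue'),300,390,190,265),cs,.004))
w7=np.load('w7p.npy')
p,d=capture('top');ct=camera_params('top');s,ds=capture('scene')
e=lambda x:o['ee_pos']+M@np.array([x,.0015,-.051])
for n,im,dd,c in(('top',p,d,ct),('scene',s,ds,cs)):
    print(n,'expected ends px',proj(np.array([e(.195),e(.045),e(-.105)]),c).round(1).tolist())
    v,u=np.mgrid[0:420,0:560];k=dd.ravel()>0
    Q=np.full((420*560,3),np.nan);Q[k]=(points(np.c_[u.ravel(),v.ravel()][k],dd.ravel()[k],c)-o['ee_pos'])@M
    Q=Q.reshape(420,560,3);m=(abs(Q[...,2]+.051)<.012)&(abs(Q[...,1])<.03)&(Q[...,0]>-.15)&(Q[...,0]<.25)
    q=Q[m];print(n,len(q),'x range',np.percentile(q[:,0],[0.5,99.5]),'y mid far half',np.percentile(q[q[:,0]>.05][:,1],[2,50,98]),'y near',np.percentile(q[q[:,0]<-.03][:,1],[2,50,98]) if (q[:,0]<-.03).any() else '')
a=cv2.resize(p[120:260,190:330,::-1],None,fx=4,fy=4,interpolation=cv2.INTER_CUBIC);b=cv2.resize(s[150:290,270:410,::-1],None,fx=4,fy=4,interpolation=cv2.INTER_CUBIC)
cv2.imwrite('pics/rest1.png',cv2.resize(np.hstack([a,b]),(800,400)))
```

```text
t 40.50 tcp [482.2 231.3 101.9] yaw -9.13 zax [-1.e-04  1.e-04 -1.e+00] F [ 0.1 -0.2 -2.4] w 29.0 f 59.3 q [-0.51  0.56  0.03  1.87 -0.02  0.71 -2.19]
rest scene (array([522.7, 225.6]), array([302.6,  66.5]), -9.54, array([533.7, 221.1]))
top expected ends px [[238.2, 123.9], [229.0, 174.6], [219.7, 226.6]]
top 500 x range [0.03571631 0.19272773] y mid far half [-0.01293596  0.0030722   0.01629201] y near 
scene expected ends px [[378.5, 218.8], [348.9, 189.2], [323.6, 164.2]]
scene 587 x range [-0.10218336  0.19216548] y mid far half [-0.01144119  0.00537844  0.01811334] y near [-0.01161606  0.01392531  0.01667115]
```

View pics/rest1.png

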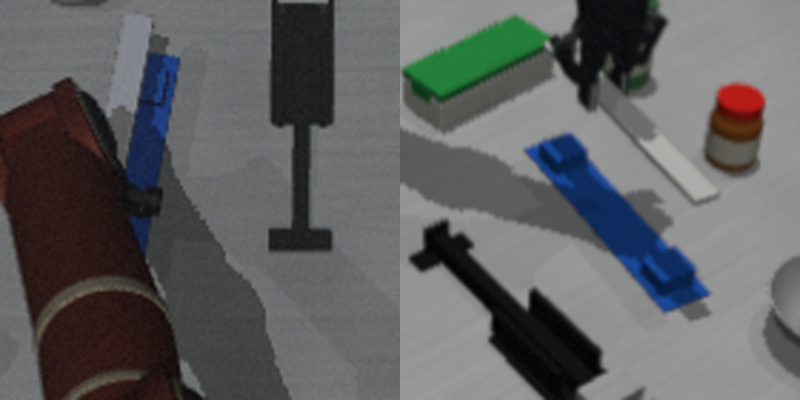

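Run:
```python
from h import *
p=np.load('w7p.npy');d=np.load('w7d.npy');c=np.load('w7c.npy',allow_pickle=True).item()
def blocks(p,d,c,w):
    m=win(hsv(p,'blue'),*w);v,u=np.nonzero(m);q=points(np.c_[u,v],d[v,u],c)
    z=np.zeros(m.shape);z[v,u]=q[:,2]
    t=cv2.morphologyEx(((z>.021)&(z<.031)).astype(np.uint8),cv2.MORPH_OPEN,np.ones((3,3)))
    n,l,s,_=cv2.connectedComponentsWithStats(t)
    for i in range(1,n):
        if s[i,4]>40:print('block',s[i].tolist(),rect(l==i,c,.026))
    print('plate',rect(m,c,.004))
blocks(p,d,c,(40,200,40,380))
blocks(np.load('top_p.npy'),np.load('top_d.npy'),camera_params('top'),(210,260,130,240))
```

```text
block [72, 98, 48, 50, 2038] (array([635.4, 204.3]), array([45.6, 40.3]), 81.32, array([635.6, 204.1]))
block [79, 299, 39, 31, 941] (array([421. , 239.9]), array([44.1, 43. ]), 80.3, array([423.9, 241.6]))
plate (array([527.3, 225.9]), array([299.4,  66.4]), -9.37, array([552.3, 220.1]))
block [234, 143, 14, 13, 135] (array([631.3, 205.7]), array([41.6, 38.9]), -89.92, array([633.4, 205.8]))
block [221, 210, 15, 14, 158] (array([416.2, 241.5]), array([43.7, 39. ]), 84.56, array([415.4, 241.6]))
plate (array([525. , 223.6]), array([298.4,  60. ]), -9.27, array([523.2, 223.9]))
```

Emit:
{"method": "jog_arm", "body": {"increments": [{"dx": -0.03, "dy": 0, "dz": 0.4, "wx": 0, "wy": 0, "wz": 0.02}, {"dx": 0, "dy": 0, "dz": 0.7, "wx": 0, "wy": 0, "wz": 0}, {"dx": 0, "dy": 0, "dz": 0.8, "wx": 0, "wy": 0, "wz": 0}, {"dx": 0, "dy": 0, "dz": 0.8, "wx": 0, "wy": 0, "wz": 0}, {"dx": 0, "dy": 0, "dz": 0.6, "wx": 0, "wy": 0, "wz": 0}, {"dx": 0, "dy": 0, "dz": 0.4, "wx": 0, "wy": 0, "wz": 0}, {"dx": 0, "dy": 0, "dz": 0, "wx": 0, "wy": 0, "wz": 0}, {"dx": 0, "dy": 0, "dz": 0, "wx": 0, "wy": 0, "wz": 0}, {"dx": 0, "dy": 0, "dz": 0, "wx": 0, "wy": 0, "wz": 0}, {"dx": 0, "dy": 0, "dz": 0, "wx": 0, "wy": 0, "wz": 0}], "jaw": -1}}

```text
t: 41.6
ee_pos: [0.482, 0.232, -0.0081]
orientation: [-3.13, 0.255, -0.003]
contact_force: [0.1, 0.7, -1.1]
width: 0.0285
finger_force: 59.3
```

Emit:
{"method": "jog_arm", "body": {"increments": [{"dx": 0, "dy": 0, "dz": 0.12, "wx": 0, "wy": 0, "wz": 0}, {"dx": 0, "dy": 0, "dz": 0.1, "wx": 0, "wy": 0, "wz": 0}, {"dx": 0, "dy": 0, "dz": 0.07, "wx": 0, "wy": 0, "wz": 0}, {"dx": 0, "dy": 0, "dz": 0, "wx": 0, "wy": 0, "wz": 0}, {"dx": 0, "dy": 0, "dz": 0, "wx": 0, "wy": 0, "wz": 0}], "jaw": -1}}

```text
t: 42.1
ee_pos: [0.4813, 0.2316, -0.0175]
orientation: [-3.131, 0.255, 0.0]
contact_force: [-1.2, -0.4, 2.8]
width: 0.0286
finger_force: 59.8
```

Run:
```python
from look import *
cv2.imwrite('pics/w10.png',p[:,:,::-1]);o,M=state()
for r in range(0,360,40):
        P=points([[278,r]],[d[r,278]],c)[0];print(r,(P*1e3).round().astype(int).tolist(),end=' ')
```

```text
t 42.10 tcp [481.3 231.6 -17.5] yaw -9.30 zax [-0.e+00  1.e-04 -1.e+00] F [-1.2 -0.4  2.8] w 28.6 f 59.8 q [-0.5   0.75  0.02  1.95 -0.03  0.44 -2.19]
moved 6.925138406554954e-06
t 42.15 tcp [481.3 231.6 -17.5] yaw -9.30 zax [ 1.e-04  1.e-04 -1.e+00] F [-1.   0.1  3.1] w 28.3 f 59.9 q [-0.5   0.75  0.02  1.95 -0.03  0.44 -2.19]
0 [598, 212, 33] 40 [585, 214, 34] 80 [572, 216, 33] 120 [558, 219, 34] 160 [543, 221, 34] 200 [526, 224, 35] 240 [508, 227, 33] 280 [489, 230, 34] 320 [468, 233, 34]
```

The bar top is at z 0.034 and the force shows it seated. I'll release, lift and move aside for a last look.

Emit:
{"method": "jog_arm", "body": {"increments": [{"dx": 0, "dy": 0, "dz": 0, "wx": 0, "wy": 0, "wz": 0}, {"dx": 0, "dy": 0, "dz": 0, "wx": 0, "wy": 0, "wz": 0}, {"dx": 0, "dy": 0, "dz": 0, "wx": 0, "wy": 0, "wz": 0}, {"dx": 0, "dy": 0, "dz": 0, "wx": 0, "wy": 0, "wz": 0}, {"dx": 0, "dy": 0, "dz": -0.5, "wx": 0, "wy": 0, "wz": 0}, {"dx": 0, "dy": 0, "dz": -0.9, "wx": 0, "wy": 0, "wz": 0}, {"dx": 0, "dy": 0, "dz": -1, "wx": 0, "wy": 0, "wz": 0}, {"dx": 0, "dy": 0, "dz": -1, "wx": 0, "wy": 0, "wz": 0}, {"dx": 0, "dy": 0, "dz": -1, "wx": 0, "wy": 0, "wz": 0}, {"dx": 0, "dy": 0, "dz": -1, "wx": 0, "wy": 0, "wz": 0}, {"dx": 0, "dy": 0, "dz": -0.5, "wx": 0, "wy": 0, "wz": 0}], "jaw": 1}}

```text
t: 43.25
ee_pos: [0.4825, 0.2321, 0.162]
orientation: [-3.129, 0.255, -0.006]
contact_force: [-0.3, -0.1, -0.2]
width: 0.0854
finger_force: 0.0
```

Emit:
{"method": "jog_arm", "body": {"increments": [{"dx": 0, "dy": 0.5, "dz": 0, "wx": 0, "wy": 0, "wz": 0}, {"dx": 0, "dy": 1, "dz": 0, "wx": 0, "wy": 0, "wz": 0}, {"dx": 0, "dy": 1, "dz": 0, "wx": 0, "wy": 0, "wz": 0}, {"dx": 0, "dy": 1, "dz": 0, "wx": 0, "wy": 0, "wz": 0}, {"dx": 0, "dy": 1, "dz": 0, "wx": 0, "wy": 0, "wz": 0}, {"dx": 0, "dy": 1, "dz": 0, "wx": 0, "wy": 0, "wz": 0}, {"dx": 0, "dy": 1, "dz": 0, "wx": 0, "wy": 0, "wz": 0}, {"dx": 0, "dy": 0.5, "dz": 0, "wx": 0, "wy": 0, "wz": 0}, {"dx": 0, "dy": 0, "dz": 0, "wx": 0, "wy": 0, "wz": 0}, {"dx": 0, "dy": 0, "dz": 0, "wx": 0, "wy": 0, "wz": 0}, {"dx": 0, "dy": 0, "dz": 0, "wx": 0, "wy": 0, "wz": 0}, {"dx": 0, "dy": 0, "dz": 0, "wx": 0, "wy": 0, "wz": 0}], "jaw": 1}}

```text
t: 44.45
ee_pos: [0.4473, 0.0256, 0.159]
orientation: [-3.131, 0.251, 0.001]
contact_force: [-0.0, -0.1, 0.2]
width: 0.0856
finger_force: 0.0
```

Run:
```python
from h import *
state();p,d=capture('top');c=camera_params('top')
h=cv2.cvtColor(p,cv2.COLOR_RGB2HSV)
m=win((h[...,1]<40)&(h[...,2]>130),212,262,125,245);print('bar',rect(m,c,.034))
def lids(col,w):
    m=win(hsv(p,col),*w);v,u=np.nonzero(m);q=points(np.c_[u,v],d[v,u],c);z=np.zeros(m.shape);z[v,u]=q[:,2]
    t=cv2.morphologyEx((z>.03).astype(np.uint8),cv2.MORPH_OPEN,np.ones((3,3)))
    print(col,'lid',rect(t,c,.05),'board',rect(m,c,.01))
lids('red',(335,410,205,240));lids('yellow',(350,420,162,198));lids('green',(345,420,128,162))
print('jar',rect(win(hsv(p,'red'),155,190,165,197),c,.09),'rest',rect(win(hsv(p,'blue'),210,260,130,240),c,.004))
s,_=capture('scene')
cv2.imwrite('pics/fin.png',np.hstack([cv2.resize(p[95:255,140:430,::-1],(540,298)),cv2.resize(s[170:360,160:420,::-1],(408,298))])[:, :])
i=cv2.imread('pics/fin.png');cv2.imwrite('pics/fin.png',cv2.resize(i,(800,int(298*800/948))))
```

```text
t 44.45 tcp [447.3  25.6 159. ] yaw -9.16 zax [-4.e-04  5.e-04 -1.e+00] F [-0.  -0.1  0.2] w 85.6 f 0.0 q [-0.14  0.36  0.05  2.04 -0.03  0.74 -1.81]
bar (array([524.8, 223.7]), array([294.8,  27.5]), -9.88, array([522.5, 223.9]))
red lid (array([ 396. , -217.2]), array([62.3, 55.6]), -89.79, array([ 396.2, -216.8])) board (array([ 398.2, -212.9]), array([179.2,  74.3]), -88.45, array([ 398.6, -213.5]))
yellow lid (array([ 536.6, -261. ]), array([101.2,  56.5]), 85.06, array([ 536.6, -260.9])) board (array([ 538.4, -258.7]), array([179.6,  75.6]), 85.2, array([ 539.1, -259.4]))
green lid (array([ 647.6, -252.9]), array([140.9,  55.7]), -85.75, array([ 647.5, -253. ])) board (array([ 648.7, -251.1]), array([177.9,  74. ]), -84.89, array([ 651.2, -252.4]))
jar (array([524.7, 413.8]), array([55.2, 54.8]), -44.16, array([524.1, 413.7])) rest (array([521.7, 203.1]), array([298.2,  19.2]), -9.55, array([515.5, 203.5]))
```

View pics/fin.png

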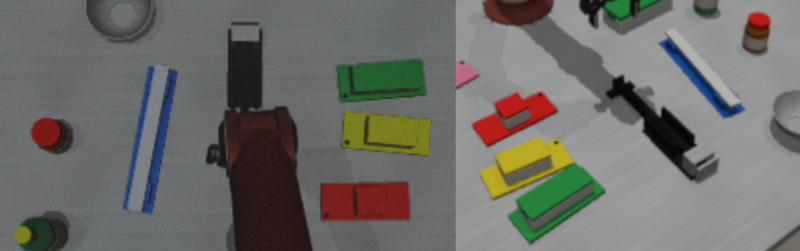

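The last picture shows the red tub at (370,198), yellow at (390,130) and green at (388,78), each centred on its own board. The bar lies along the rest at (150,140), within about 1 mm of centre. The jar at (50,133) hasn't moved, and the arm is touching nothing.

```bash
python3 -c "
from station import env
print(env.hand_in())"
```

```text
the job is handed in; nothing more can be done
None
```

The job is handed in: each tub stands on the board of its lid's colour, within about 2 to 4 mm of centre by the cameras; the bar was then drawn from its holder and laid along the blue rest about 1 mm off centre, and the chilli jar was not moved (about 44.5 s of the 109 s; one early grasp closed on top of the red lid and had to be redone).

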